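Closing the hut shop: sort the tea tins and bar the rack

ROBOT

A 6-joint arm with a two-finger parallel gripper is mounted at the origin on the work surface. World frame = base frame: x ahead of the robot, y to its left, z up, the work surface at z = 0. Lengths are in m, angles in rad, forces in N, time in s.
With the tool pointing down it reaches from about 0.3 to 0.775 m from the base axis. Payload 14.6 kg.
Tool frame: the origin (TCP) lies at the very end of the fingers, on their centre line; the grasp point (between the pads) lies manip.pinch_z behind it (manip.pinch_z is the distance from the TCP to the grasp point, in m); z points along the fingers, y is the line along which they close (so a half turn about z gives the same grasp; the last joint's range is limited). The gripper opens to 85 mm and grips with 20 to 120 N. Pads are 22 mm wide; open, the fingers measure 114 mm over their backs; the gripper's body (76 mm by 85 mm) begins 54 mm behind the grasp point. The pads swing forward as they close: fully open they stand 13 mm farther back than shut.
Start: joints at [-1.217, 0.3, 1.521, -0, 1.321, -0.067], TCP at [0.225, -0.502, 0.192] pointing down, gripper open.
Joint ranges: [-3.03, 3.03], [-0.79, 2.21], [0.23, 2.52], [-1.04, 4.18], [0, 3.07], [-2.55, 2.55]. Speed limits (rad/s): [2.22, 2.22, 2.57, 3.14, 3.14, 3.14].

INTERFACE

Orientations are given as [roll, pitch, yaw] about the fixed x, y, z axes, in that order (R = Rz(yaw) Ry(pitch) Rx(roll)).
In Python, from plant import manip, eyes, job gives the robot as it stands. The module is installed in compiled form; this text tells all that it offers.
- The arm moves only by the tool step_arm, never from a script. Its arguments are lists of equal length, an entry for each row: "travel": the shift along the tool's x, y, z in mm, a list of three; "rot": the turn, a rotation vector about the tool's x, y, z in rad, a list of three. In form: {"travel": [[x, y, z], ...], "rot": [[ax, ay, az], ...]}. A call has 1 to 5 rows; each row is the pose to reach, as a shift and turn from the pose commanded when the call began, along the tool's axes at that moment; what a row does not reach only later rows make up. A row lasts 1/10 s, in which the tool goes at most 50 mm and 8.59 degrees, less where a joint would pass 70% of its speed; a pose out of reach is approached as far as the arm can. A call with a gripper value outside its range is refused whole. "gripper" is the opening, from -1 (shut) to 1 (fully open), set as the call begins (left out, the last holds). The fingers move at their own pace and stop on an object; "newtons" is the grip in N (left out, the last holds). Time passes only in rows, so rows that repeat a pose let the fingers close. It gives the time, the measured TCP pose, the force, the opening and the grip force at its end, in the units of the state.
- manip.observe(): the state, without advancing time (a new reading comes with each control period).
- eyes.get_image(name): name is "scene" or "side" or "wrist"; returns the picture (400x640x3 uint8, blue, green, red); there is no depth.
- eyes.camera_info(name): a dict with "K" (3x3 intrinsics, pixels), "pose" (4x4, takes a point from camera to world coordinates); the wrist camera has in their place "tool_from_camera" (4x4, takes a point from camera to tool coordinates, whose origin is the TCP and whose axes are the flange's). Camera axes: x right, y down, z forward; pixel columns grow to the right and rows downward; lengths in m; the calibration is good to about 2 mm. A picture is of the moment at which its call begins: read the wrist's pose just before it. camera_info takes no time and is no camera call.
- job.sign_off(): hands the job in; it is judged then, once.
The state is a dict: "time_s": time; "joints": joint angles; "joint_vel": joint speeds; "joint_torque": joint torques, N m; "tool_pos": TCP position; "tcp_rot": TCP orientation; "ft_force": force on the tool from outside, world axes, zero at the start; "wrist_torque": the same for the moment, N m; "finger_gap": finger opening in m; "finger_force": force on a finger pad.
Only numpy, scipy, OpenCV 4.12 (cv2) and the standard library are available. Lean on these libraries where they do the work, as an engineer would, in place of code of your own. Each camera call takes 0.05 s, during which the arm holds its last target. There are 200 camera calls.

TASK

Put the tea tins away for the night: every red tin upright on the floor of the red tray and every green tin upright on the floor of the green tray, moving any tin that stands in the wrong tray. Only once all the tins are in, lay the retaining bar across the rack so that it rests in the notches of both posts, flat and centred end to end, and let go of it. Leave the bottle, mug, tape, stapler and bell where they are.

Things in the scene. Friction and masses are not known exactly. Their poses are not given: they have to be found in the camera images.
- rack: fixed plywood rack, base 286 x 276 x 10 mm. Origin: centre of its underside, on the counter. Two wooden posts stand at x = +131 and -131 mm, y = 0 (24 mm along x, 62 along y). Each post top has an open notch running along x: 34 mm wide, floor (seat) 82 mm above the counter, cheeks up to 98 mm. Two trays lie between the posts, long sides along y.
- red_tray: red plastic tray fixed on the rack, 80 (x) x 264 (y) x 24 mm high, walls and floor 4 mm: one row of up to four tins along y. Origin: centre of its underside, 10 mm above the counter (inner floor 14 mm up, wall tops 34 mm up); axes as the rack's. It lies 46 mm from the rack's centre along the rack's x; which tray is on which side varies.
- green_tray: green plastic tray fixed on the rack, 80 (x) x 264 (y) x 24 mm high, walls and floor 4 mm: one row of up to four tins along y. Origin: centre of its underside, 10 mm above the counter (inner floor 14 mm up, wall tops 34 mm up); axes as the rack's. It lies 46 mm from the rack's centre along the rack's x; which tray is on which side varies.
- bar: the retaining bar: aluminium, 310 mm long (x) by 22 mm wide (y) by 20 mm high (z), about 0.18 kg, with a blue sleeve round the middle 60 mm and black ends. Origin: centre of its underside. It lies on the counter at the start and fits the rack's post notches; either way round will do.
- red1: red tea tin with a red lid, a cream paper band and a brass line: upright cylinder, diameter 56 mm, 58 mm high, about 0.12 kg. Origin: centre of its underside, z up. Starts upright on the counter; may be absent.
- red2: red tea tin with a red lid, a cream paper band and a brass line: upright cylinder, diameter 56 mm, 58 mm high, about 0.12 kg. Origin: centre of its underside, z up. Starts upright on the counter; may be absent.
- red3: red tea tin with a red lid, a cream paper band and a brass line: upright cylinder, diameter 56 mm, 58 mm high, about 0.12 kg. Origin: centre of its underside, z up. Starts upright on the counter; may be absent.
- green1: green tea tin with a green lid, a cream paper band and a brass line: upright cylinder, diameter 56 mm, 58 mm high, about 0.12 kg. Origin: centre of its underside, z up. Starts upright on the counter; may be absent.
- green2: green tea tin with a green lid, a cream paper band and a brass line: upright cylinder, diameter 56 mm, 58 mm high, about 0.12 kg. Origin: centre of its underside, z up. Starts upright on the counter; may be absent.
- green3: green tea tin with a green lid, a cream paper band and a brass line: upright cylinder, diameter 56 mm, 58 mm high, about 0.12 kg. Origin: centre of its underside, z up. Starts upright on the counter; may be absent.
- red4: red tea tin with a red lid, a cream paper band and a brass line: upright cylinder, diameter 56 mm, 58 mm high, about 0.12 kg. Origin: centre of its underside, z up. Starts upright in the green tray, where it does not belong; may be absent.
- green4: green tea tin with a green lid, a cream paper band and a brass line: upright cylinder, diameter 56 mm, 58 mm high, about 0.12 kg. Origin: centre of its underside, z up. Starts upright in the red tray, where it does not belong; may be absent.
- water: bystander: water bottle, diameter 64 mm, 200 mm tall, origin under its centre.
- mug: bystander: green mug, diameter 80 mm, 85 mm tall, origin under its centre, handle to its +y.
- tape: bystander: yellow roll of tape lying flat, diameter 60 mm, 22 mm high, origin under its centre.
- stapler: bystander: orange and black stapler, 115 mm (x) by 32 mm by 44 mm high, origin under its centre.
- bell: bystander: brass counter bell, diameter 72 mm, 42 mm high, origin under its centre.

How it is judged:
By the outcome, as a careful person would: the job done as asked, in the order asked, and still so for the second after the job is handed in, with the robot touching nothing.
Of red1, red2, red3, green1, green2, green3, red4, green4 only 6 to 8 are there at a start; the rules pass over those that are not, and their reading is None.
At some moment in a run one of red1, red2, red3, green1, green2, green3, red4, green4, bar may be knocked a few centimetres aside while the robot is not near it.
It also fails if it takes over 210 s, if anything falls off the work surface, if the arm or the gripper's body presses on something with over 40 N, if the wrist force passes 120 N, or if a joint passes its speed limit or range.

## Working session

There is one attempt and no reset: what is moved stays moved. The work goes in short steps, Python scripts to look and compute and a tool call to move; the robot and the scene stay as the last step left them, time stands still between calls to the robot, and variables do not carry over. Pictures are saved under pics/ and viewed, at most 14 in all, crops included, and the job is handed in when it is done.

Besides the shell and the picture viewer there is one more tool, called after "Emit:" as name(argument=value, ...) on one line, values as JSON. step_arm: Moves the arm, as the interface text tells. Its arguments: {"type":"object","properties":{"travel":{"type":"array","items":{"type":"array","items":{"type":"number"}}},"rot":{"type":"array","items":{"type":"array","items":{"type":"number"}}},"gripper":{"type":"number"},"newtons":{"type":"number"}},"required":["travel","rot"]}

```bash
mkdir -p pics
cat > h.py <<'E'
import numpy as np, cv2
from plant import manip, eyes, job
from scipy.spatial.transform import Rotation as R
E
python3 - <<'E'
from h import *
print(manip.observe(), manip.pinch_z)
for n in ("scene","side","wrist"):
    im=eyes.get_image(n); cv2.imwrite(f"pics/{n}0.png",im); print(n,{k:np.round(v,4).tolist() if not isinstance(v,str) else v for k,v in eyes.camera_info(n).items()})
E
```

```text
{'time_s': 0.0, 'joints': array([-1.21659415e+00,  3.00451229e-01,  1.52159061e+00, -1.34355386e-05,
        1.32068427e+00, -6.65683506e-02]), 'joint_vel': array([-1.21984901e-05, -5.93137859e-05,  9.33659479e-05,  1.40415772e-03,
        7.65115732e-04, -1.27519271e-03]), 'joint_torque': array([-1.18780627e-03, -5.43507421e+01, -3.61793733e+01, -1.24565395e-04,
        4.03470462e-03,  1.53394711e-05]), 'tool_pos': array([ 0.22456842, -0.50176048,  0.1917282 ]), 'tcp_rot': array([-3.14046084e+00, -6.24118946e-05,  4.20773824e-01]), 'ft_force': array([ 0.20704587, -0.15586878, -0.7176717 ]), 'wrist_torque': array([-0.01706959, -0.0244547 ,  0.00688448]), 'finger_force': 0.0, 'finger_gap': 0.0853562849643105} 0.0187
scene {'K': [[452.7088, 0.0, 322.4772], [0.0, 452.7088, 204.6516], [0.0, 0.0, 1.0]], 'pose': [[-0.8103, 0.4666, -0.3545, 0.9235], [0.5857, 0.627, -0.5136, 0.4693], [-0.0173, -0.6239, -0.7813, 0.8658], [0.0, 0.0, 0.0, 1.0]]}
side {'K': [[381.2823, 0.0, 320.5788], [0.0, 381.2823, 199.8968], [0.0, 0.0, 1.0]], 'pose': [[-0.8083, -0.4061, 0.4263, 0.1211], [-0.5887, 0.545, -0.5969, 0.5771], [0.0101, -0.7335, -0.6796, 0.7562], [0.0, 0.0, 0.0, 1.0]]}
wrist {'K': [[352.5596, 0.0, 320.8045], [0.0, 352.5596, 198.0255], [0.0, 0.0, 1.0]], 'tool_from_camera': [[-0.0006, -0.956, -0.2935, 0.0732], [1.0, -0.0006, -0.0001, -0.0], [-0.0, -0.2935, 0.956, -0.1829], [0.0, 0.0, 0.0, 1.0]]}
```

View pics/scene0.png

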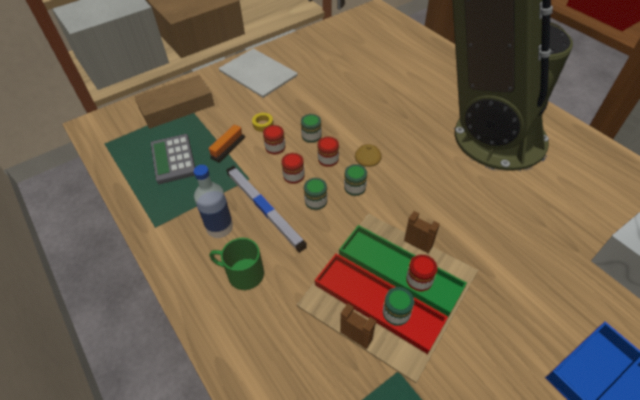

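View pics/side0.png

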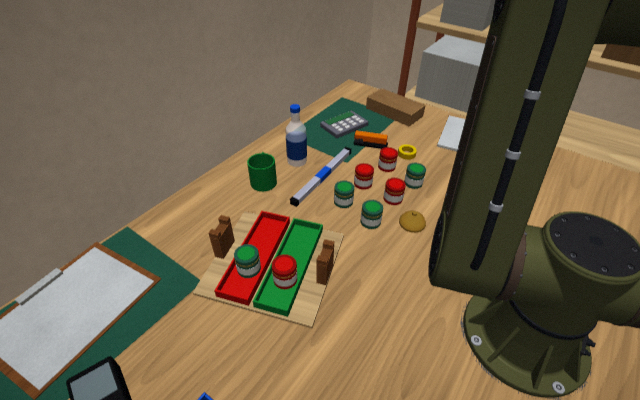

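The scene view shows all 8 tins: six loose ones around (273–355, 126–192), a red one in the green tray at (423,270) and a green one in the red tray at (399,305). The bar runs from (232,172) to (302,245), and the bell is at (368,155). The side view agrees.

```bash
cat >> h.py <<'E'
def pose(name):
    ci=eyes.camera_info(name); K=ci["K"]
    if name!="wrist": return K,ci["pose"]
    o=manip.observe(); T=np.eye(4); T[:3,:3]=R.from_euler("xyz",o["tcp_rot"]).as_matrix(); T[:3,3]=o["tool_pos"]
    return K,T@ci["tool_from_camera"]
def cast(K,P,uv,z):
    d=P[:3,:3]@np.linalg.solve(K,np.array([uv[0],uv[1],1.])); o=P[:3,3]
    return (o+d*(z-o[2])/d[2])
def proj(K,P,p):
    q=K@(P[:3,:3].T@(np.asarray(p)-P[:3,3])); return q[:2]/q[2]
def masks(im):
    h=cv2.cvtColor(im,cv2.COLOR_BGR2HSV); H,S,V=h[...,0],h[...,1],h[...,2]
    m={"red":((H<6)|(H>174))&(S>150)&(V>70),"green":(H>50)&(H<85)&(S>110)&(V>50),
       "blue":(H>105)&(H<125)&(S>150)&(V>60)}
    return {k:v.astype(np.uint8)*255 for k,v in m.items()}
def blobs(m,amin=40):
    n,l,s,c=cv2.connectedComponentsWithStats(m); return [(s[i,4],c[i],s[i,:4],l==i) for i in range(1,n) if s[i,4]>=amin]
E
python3 - <<'E'
from h import *
for n in ("scene","side"):
    im=cv2.imread(f"pics/{n}0.png");K,P=pose(n)
    for k,m in masks(im).items():
        for a,c,b,_ in blobs(m): print(n,k,a,c.round(0),b,cast(K,P,c,0.05).round(3)[:2])
E
```

```text
scene red 1450 [610.  11.] [567   0  73  30] [-0.737 -0.167]
scene red 224 [273. 133.] [264 126  19  15] [ 0.516 -0.343]
scene red 239 [328. 144.] [318 137  20  16] [ 0.426 -0.22 ]
scene red 264 [292. 161.] [282 154  21  16] [ 0.533 -0.225]
scene red 4240 [379. 301.] [316 254 131  99] [0.607 0.196]
scene red 501 [423. 267.] [410 255  27  25] [0.483 0.19 ]
scene green 112 [310. 120.] [303 116  15   9] [ 0.408 -0.325]
scene green 172 [356. 172.] [347 166  18  13] [ 0.429 -0.102]
scene green 181 [315. 186.] [307 180  17  13] [ 0.534 -0.124]
scene green 4026 [400. 272.] [340 226 126  89] [0.529 0.171]
scene green 1390 [240. 261.] [210 238  50  51] [ 0.782 -0.047]
scene green 702 [394. 391.] [367 374  53  26] [0.695 0.342]
scene blue 142 [201. 171.] [194 165  14  13] [ 0.732 -0.333]
scene blue 143 [263. 204.] [254 196  18  17] [ 0.663 -0.151]
scene blue 4885 [600. 369.] [547 323  93  77] [0.377 0.528]
side red 179 [388. 153.] [380 147  18  13] [ 0.52  -0.346]
side red 228 [364. 171.] [355 164  19  17] [ 0.535 -0.223]
side red 224 [395. 185.] [386 178  20  15] [ 0.43  -0.222]
side red 2312 [253. 257.] [215 211  75  94] [0.573 0.211]
side red 421 [284. 265.] [272 255  24  22] [0.502 0.186]
side green 2193 [341. 127.] [304  98  89  64] [ 0.722 -0.382]
side green 811 [261. 171.] [247 152  29  39] [ 0.777 -0.039]
side green 165 [416. 169.] [408 163  18  13] [ 0.415 -0.326]
side green 197 [344. 187.] [335 181  19  14] [ 0.542 -0.125]
side green 228 [372. 207.] [363 201  20  14] [ 0.436 -0.102]
side green 2382 [289. 266.] [253 218  70  98] [0.49 0.18]
side green 5720 [132. 306.] [ 36 228 163 172] [0.688 0.455]
side green 347 [246. 254.] [235 245  23  19] [0.595 0.214]
side green 472 [ 11. 390.] [  0 372  33  28] [0.712 0.68 ]
side blue 75 [295. 108.] [290 104  10   9] [ 0.933 -0.388]
side blue 123 [324. 173.] [316 166  15  16] [ 0.626 -0.144]
side blue 58 [204. 397.] [198 393  14   7] [0.429 0.487]
```

Emit:
step_arm(travel=[[190,-50,-160],[190,-50,-160],[190,-50,-160],[190,-50,-160],[190,-50,-160]], rot=[[0,0,0.42],[0,0,0.42],[0,0,0.42],[0,0,0.42],[0,0,0.42]], gripper=1)

```text
time_s: 0.65
tool_pos: [0.3764, -0.3791, 0.3513]
tcp_rot: [-3.141, 0.0, 0.0]
ft_force: [0.2, -1.1, 0.6]
finger_gap: 0.0852
finger_force: 0.0
```

Emit:
step_arm(travel=[[100,-220,0],[100,-220,0],[100,-220,0],[100,-220,0],[100,-220,0]], rot=[[0,0,0],[0,0,0],[0,0,0],[0,0,0],[0,0,0]])

```text
time_s: 1.15
tool_pos: [0.4759, -0.158, 0.35]
tcp_rot: [-3.141, -0.0, 0.002]
ft_force: [0.7, -0.6, 0.2]
finger_gap: 0.0855
finger_force: 0.0
```

Emit:
step_arm(travel=[[80,-210,0],[80,-210,0],[80,-210,0],[80,-210,0],[80,-210,0]], rot=[[0,0,0],[0,0,0],[0,0,0],[0,0,0],[0,0,0]])

```text
time_s: 1.65
tool_pos: [0.5557, 0.0531, 0.3495]
tcp_rot: [-3.141, 0.001, 0.003]
ft_force: [-0.5, -1.0, -1.1]
finger_gap: 0.0857
finger_force: 0.0
```

```bash
cat > over.py <<'E'
from h import *
import sys
K,P=pose("wrist"); im=eyes.get_image("wrist"); cv2.imwrite(sys.argv[1],im); np.save("wp.npy",P)
o=manip.observe(); print(o["time_s"],o["tool_pos"].round(4),o["tcp_rot"].round(3))
for k,m in masks(im).items():
    for a,c,b,_ in blobs(m,100): print(k,a,c.round(0),b,cast(K,P,c,0.055).round(3)[:2])
E
python3 over.py pics/w1.png
```

```text
1.7 [0.5562 0.0548 0.3491] [-3.141e+00  1.000e-03  5.000e-03]
red 8691 [240. 110.] [128  55 197 119] [0.603 0.159]
red 1147 [522. 164.] [501 145  42  39] [ 0.532 -0.224]
red 1084 [605. 177.] [585 159  41  37] [ 0.514 -0.342]
red 864 [216. 196.] [197 177  38  38] [0.485 0.201]
red 942 [506. 236.] [487 218  38  36] [ 0.425 -0.218]
green 2251 [617.  26.] [580   0  60  69] [ 0.705 -0.312]
green 783 [188. 130.] [172 114  32  32] [0.577 0.23 ]
green 7670 [264. 171.] [158 121 188 108] [0.521 0.131]
green 701 [447. 162.] [432 148  31  30] [ 0.534 -0.121]
green 588 [424. 233.] [410 220  29  27] [ 0.429 -0.098]
green 565 [573. 247.] [559 235  29  26] [ 0.407 -0.322]
blue 664 [488.  75.] [466  66  44  18] [ 0.648 -0.16 ]
blue 3867 [ 25. 272.] [  0 220  59  94] [0.364 0.5  ]
```

View pics/w1.png

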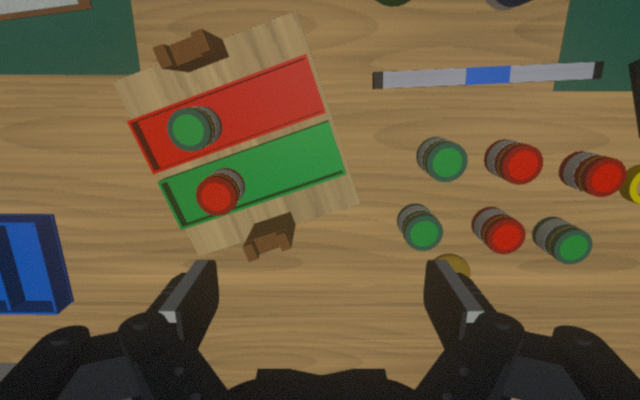

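The wrist view from above shows the red tray upper, the green tray lower, posts at (190,50) and (270,237), and the bar from (373,80) to (603,70) with its sleeve at (488,75). All six loose tins are clear of each other.

Run:
```python
from h import *
im=cv2.imread("pics/w1.png"); K,_=pose("wrist"); P=np.load("wp.npy")
m=masks(im)
for k in("red","green"):
    b=max((b for b in blobs(m[k],3000)),key=lambda b:b[0])
    c=cv2.findContours(b[3].astype(np.uint8),cv2.RETR_EXTERNAL,cv2.CHAIN_APPROX_NONE)[0][0][:,0]
    w=np.array([cast(K,P,q,0.034)[:2] for q in cv2.convexHull(c)[:,0]],np.float32)
    r=cv2.minAreaRect(w*1000); print(k,r)
h=cv2.cvtColor(im,cv2.COLOR_BGR2HSV)
# bar: non-wood (low saturation / blue / black)
H,S,V=h[...,0],h[...,1],h[...,2]
bm=((S<60)|(H>100)|(V<45)).astype(np.uint8); bm[:,:365]=0; bm[:55]=0; bm[100:]=0; bm[:,612:]=0
b=max(blobs(bm,50),key=lambda b:b[0]); print(b[:3])
c=cv2.findContours(b[3].astype(np.uint8),cv2.RETR_EXTERNAL,cv2.CHAIN_APPROX_NONE)[0][0][:,0]
w=np.array([cast(K,P,q,0.02)[:2] for q in c],np.float32); print("bar",cv2.minAreaRect(w*1000))
bl=[b for b in blobs(m["blue"],100)][0]; print("sleeve",cast(K,P,bl[1],0.018))
# posts: brown
bw=((H>5)&(H<16)&(S>110)&(V<130)).astype(np.uint8)
for b in blobs(bw,200): print("post",b[:3],cast(K,P,b[1],0.09))
for n,c in (("bell",(452,266)),("tape",(634,185))): print(n,cast(K,P,c,0.02))
# tin lids: circle at top
for k,zs in (("red",.058),("green",.058)):
    for b in blobs(m[k],400):
        if b[0]<1300: print(k,b[1].round(0))
```

```text
red ((592.9650268554688, 184.2382049560547), (79.0080795288086, 262.8094482421875), 19.36298179626465)
green ((506.52069091796875, 153.7342071533203), (80.28347778320312, 263.04522705078125), 19.36298370361328)
(np.int32(3983), array([490.28546322,  74.67160432]), array([374,  61, 230,  28], dtype=int32))
bar ((648.2025756835938, -176.1900177001953), (25.834035873413086, 311.7340393066406), 2.7967371940612793)
sleeve [ 0.64913537 -0.17694273  0.018     ]
post (np.int32(426), array([47.83568075, 10.50234742]), array([ 0,  0, 91, 20], dtype=int32)) [0.7133813  0.36098233 0.09      ]
post (np.int32(1309), array([191.67532468,  51.75477464]), array([154,  30,  74,  41], dtype=int32)) [0.67064464 0.20323497 0.09      ]
post (np.int32(307), array([144.77850163, 144.76872964]), array([131, 121,  29,  49], dtype=int32)) [0.5621898  0.27343673 0.09      ]
post (np.int32(288), array([505.30902778, 158.05555556]), array([495, 143,  35,  41], dtype=int32)) [ 0.54664381 -0.18141025  0.09      ]
post (np.int32(418), array([588.78947368, 170.88755981]), array([574, 155,  51,  42], dtype=int32)) [ 0.53032651 -0.29102184  0.09      ]
post (np.int32(399), array([220.61403509, 190.37593985]), array([196, 174,  44,  42], dtype=int32)) [0.50298446 0.18310317 0.09      ]
post (np.int32(302), array([492.90728477, 226.37417219]), array([481, 214,  40,  40], dtype=int32)) [ 0.45368004 -0.17930091  0.09      ]
bell [ 0.35703401 -0.15997785  0.02      ]
tape [ 0.49321908 -0.41826224  0.02      ]
red [522. 164.]
red [605. 177.]
red [216. 196.]
red [506. 236.]
green [188. 130.]
green [447. 162.]
green [424. 233.]
green [573. 247.]
```

Emit:
step_arm(travel=[[-66,-141,160],[-66,-141,160],[-66,-141,160],[-66,-141,160],[-66,-141,160]], rot=[[0,0,-0.7],[0,0,-0.7],[0,0,-0.7],[0,0,-0.7],[0,0,-0.7]])

```text
time_s: 2.2
tool_pos: [0.4867, 0.1922, 0.1869]
tcp_rot: [-3.14, 0.004, 0.708]
ft_force: [0.7, -1.2, -0.6]
finger_gap: 0.085
finger_force: 0.0
```

Emit:
step_arm(travel=[[0,0,0],[0,0,0],[0,0,0],[0,0,0],[0,0,0]], rot=[[0,0,-0.7],[0,0,-0.7],[0,0,-0.7],[0,0,-0.7],[0,0,-0.7]])

```text
time_s: 2.7
tool_pos: [0.489, 0.1905, 0.1899]
tcp_rot: [-3.141, 0.0, 1.407]
ft_force: [0.2, 0.5, 0.2]
finger_gap: 0.0851
finger_force: 0.0
```

Emit:
step_arm(travel=[[0,0,0],[0,0,0],[0,0,0],[0,0,0],[0,0,0]], rot=[[0,0,-0.504],[0,0,-0.504],[0,0,-0.504],[0,0,-0.504],[0,0,-0.504]])

```text
time_s: 3.2
tool_pos: [0.489, 0.1905, 0.1899]
tcp_rot: [-3.141, 0.0, 1.905]
ft_force: [-0.6, 0.4, 0.4]
finger_gap: 0.0856
finger_force: 0.0
```

```bash
cat >> h.py <<'E'
RC=np.array([.5497,.1690]); A=np.deg2rad(19.4); M=np.array([[np.cos(A),np.sin(A)],[-np.sin(A),np.cos(A)]])
def rk(p): return M@(np.asarray(p)[:2]-RC)*1000
def state():
    o=manip.observe(); r=rk(o["tool_pos"]); a=np.rad2deg(o["tcp_rot"])
    print("t %.2f rackXY %s z %.1f rpy %s gap %.1f ff %.1f q6 %.2f"%(o["time_s"],r.round(1),o["tool_pos"][2]*1000,a.round(2),o["finger_gap"]*1000,o["finger_force"],o["joints"][5])); return o,r
def lids(name,col,z,amin,amax,save=None):
    K,P=pose(name); im=eyes.get_image(name)
    if save: cv2.imwrite(save,im)
    return [(b[0],b[1],rk(cast(K,P,b[1],z))) for b in blobs(masks(im)[col],amin) if b[0]<amax]
def tins():
    for n in("scene","side"):
        for col in("red","green"):
            for a,c,r in lids(n,col,.05,60,700): print(n,col,a,r.round(0),"px",c.round(0))
E
cat > look.py <<'E'
from h import *
import sys
col=sys.argv[1]; z=float(sys.argv[2])
o,r=state()
for a,c,p in lids("wrist",col,z,500,20000,"pics/last.png"): print(col,a,c.round(0),p.round(1),"travel dx,dy",(p-r)[::-1].round(1))
E
python3 look.py red .069; python3 -c "
from h import *
tins()"
```

```text
t 3.20 rackXY [-50.1  40.4] z 189.9 rpy [-179.98    0.    109.17] gap 85.6 ff 0.0 q6 -0.03
red 13652 [413. 186.] [30.6 32.5] travel dx,dy [-7.9 80.7]
red 2033 [326. 174.] [-47.4  43.8] travel dx,dy [3.4 2.7]
scene red 372 [-1319.    85.] px [602.  10.]
scene red 223 [-202. -472.] px [273. 133.]
scene red 245 [-246. -326.] px [328. 144.]
scene red 267 [-146. -366.] px [292. 161.]
scene red 503 [-56.  42.] px [423. 267.]
scene green 111 [-298. -419.] px [310. 120.]
scene green 174 [-204. -215.] px [355. 172.]
scene green 181 [-112. -271.] px [315. 186.]
scene green 698 [194. 115.] px [394. 391.]
side red 182 [-198. -476.] px [388. 153.]
side red 200 [-143. -370.] px [364. 170.]
side red 259 [-243. -324.] px [395. 186.]
side red 423 [-39.  32.] px [284. 265.]
side green 76 [-128. -597.] px [373. 130.]
side green 165 [-292. -422.] px [416. 169.]
side green 197 [-105. -275.] px [344. 187.]
side green 231 [-197. -218.] px [372. 207.]
side green 347 [58. 27.] px [246. 254.]
side green 473 [322. 428.] px [ 11. 390.]
```

View pics/last.png

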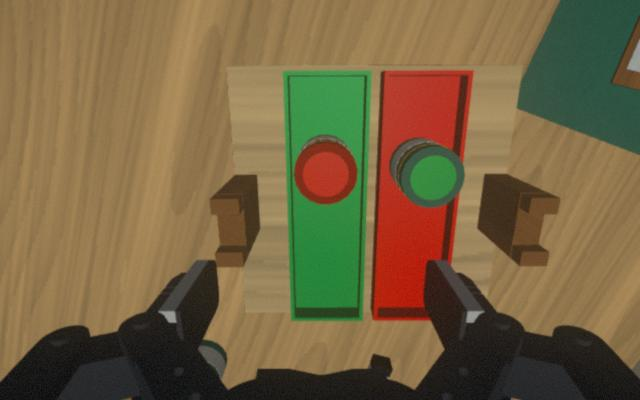

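Seen from above, square with the rack: red tin in the green tray at (326,174), green tin in the red tray at (433,175), posts left and right at (232,220) and (525,220). I'll pick up the red one.

Emit:
step_arm(travel=[[3,3,50],[3,3,100],[3,3,140],[3,3,154],[3,3,154]], rot=[[0,0,0],[0,0,0],[0,0,0],[0,0,0],[0,0,0]])

```text
time_s: 3.95
tool_pos: [0.4904, 0.1942, 0.0351]
tcp_rot: [-3.139, -0.0, 1.904]
ft_force: [-0.6, 0.9, 0.7]
finger_gap: 0.0855
finger_force: 0.0
```

Emit:
step_arm(travel=[[0,0,0],[0,0,0],[0,0,0],[0,0,0],[0,0,0]], rot=[[0,0,0],[0,0,0],[0,0,0],[0,0,0],[0,0,0]], gripper=-1, newtons=35)

```text
time_s: 4.45
tool_pos: [0.4912, 0.1945, 0.0366]
tcp_rot: [3.141, 0.0, 1.905]
ft_force: [0.8, 0.2, 0.2]
finger_gap: 0.0121
finger_force: 0.0
```

Emit:
step_arm(travel=[[0,0,0],[0,0,-30],[0,0,-70],[0,0,-110],[0,0,-110]], rot=[[0,0,0],[0,0,0],[0,0,0],[0,0,0],[0,0,0]])

```text
time_s: 4.95
tool_pos: [0.4931, 0.1952, 0.1514]
tcp_rot: [3.133, 0.0, 1.905]
ft_force: [-0.2, 0.3, -0.6]
finger_gap: -0.0001
finger_force: 0.0
```

```bash
python3 look.py red .069
```

```text
t 4.95 rackXY [-44.7  43.5] z 151.4 rpy [1.7951e+02 1.0000e-02 1.0914e+02] gap -0.1 ff 0.0 q6 -0.03
red 15170 [420. 186.] [31.4 46.3] travel dx,dy [ 2.8 76.1]
red 3090 [318. 189.] [-47.9  43.9] travel dx,dy [ 0.5 -3.1]
```

View pics/last.png

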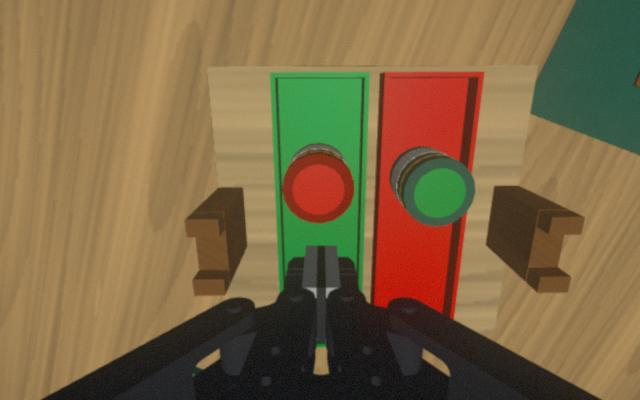

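The fingers shut fully above the tin, and the tin hasn't moved. In the picture the fingertips end at about (318,247), but the stated TCP would project near row 210–227. I'll check the true tip height in a side view.

Run:
```python
from h import *
o,r=state()
t=[]
for n in("side","scene"):
    K,P=pose(n); im=eyes.get_image(n)
    T=o["tool_pos"]; big=cv2.resize(im,None,fx=3,fy=3,interpolation=cv2.INTER_CUBIC)
    for dz,c in((0,(255,0,255)),(.0187,(255,255,0)),(.045,(0,255,255))):
        u=proj(K,P,T+[0,0,dz]); cv2.circle(big,tuple(int(v*3+1) for v in u),4,c,-1); print(n,dz,u.round(1))
    u=(proj(K,P,T)*3).astype(int); x=max(0,u[0]-200);y=max(0,u[1]-330); t.append(cv2.resize(big[y:y+500,x:x+400],(400,500)))
cv2.imwrite("pics/tip.png",np.hstack(t))
```

```text
t 5.00 rackXY [-45.9  43.5] z 148.5 rpy [1.7973e+02 1.0000e-02 1.0914e+02] gap -0.2 ff 0.0 q6 -0.03
side 0 [282.  241.3]
side 0.0187 [281.5 235.3]
side 0.045 [280.7 226.6]
scene 0 [429.2 243.9]
scene 0.0187 [430.8 238.3]
scene 0.045 [433.3 230.1]
```

View pics/tip.png

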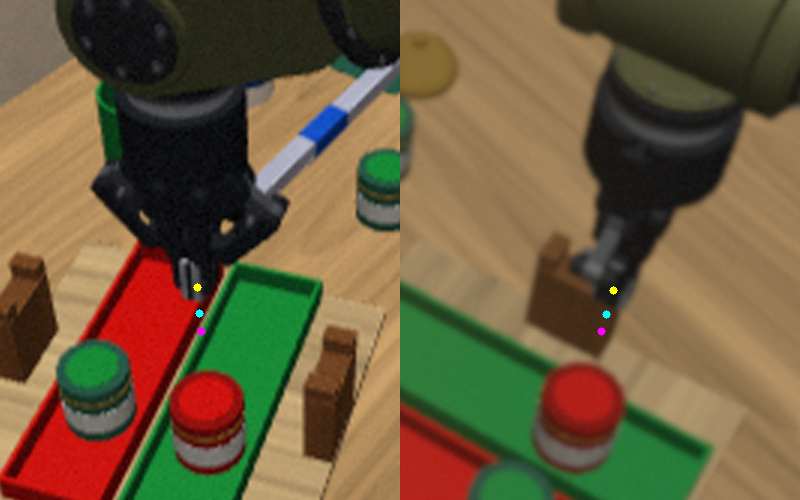

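Run:
```python
from h import *
from scipy.optimize import least_squares
o,r=state(); obs=[("side",(279.7,230.7)),("scene",(433,235.3)),("wrist",(320,247))]
C=[(pose(n),uv) for n,uv in obs]
for sub in ([0,1],[0,2],[1,2],[0,1,2]):
    f=lambda p:np.concatenate([proj(*C[i][0],p)-C[i][1] for i in sub])
    s=least_squares(f,o["tool_pos"]); Rt=R.from_euler("xyz",o["tcp_rot"]).as_matrix()
    print(sub,"tool coords mm",(Rt.T@(s.x-o["tool_pos"])*1000).round(1),"res",s.fun.round(1))
```

```text
t 5.10 rackXY [-47.3  43.5] z 145.4 rpy [-179.96   -0.    109.14] gap 0.1 ff 0.0 q6 -0.03
[0, 1] tool coords mm [  2.5   3.8 -37. ] res [-0.2  0.2 -0.1 -0.2]
[0, 2] tool coords mm [ 13.3  -2.  -51. ] res [ 0.1 -0.1  0.  -0. ]
[1, 2] tool coords mm [  2.2  -2.2 -27.3] res [ 0.3  0.5 -0.1  0.2]
[0, 1, 2] tool coords mm [  4.6  -1.7 -33. ] res [ 2.1  2.9  1.9 -0.5  0.9  0.7]
```

Emit:
step_arm(travel=[[0,-3,-20],[0,-3,-20],[0,-3,-20],[0,-3,-20],[0,-3,-20]], rot=[[0,0,0],[0,0,0],[0,0,0],[0,0,0],[0,0,0]], gripper=1)

```text
time_s: 5.6
tool_pos: [0.4878, 0.1934, 0.1651]
tcp_rot: [-3.14, -0.0, 1.905]
ft_force: [0.1, -0.2, 0.3]
finger_gap: 0.0719
finger_force: 0.0
```

Emit:
step_arm(travel=[[0,0,0],[0,0,0],[0,0,0],[0,0,0],[0,0,0]], rot=[[0,0,0],[0,0,0],[0,0,0],[0,0,0],[0,0,0]])

```text
time_s: 6.1
tool_pos: [0.4881, 0.1935, 0.1661]
tcp_rot: [3.142, -0.0, 1.905]
ft_force: [-0.6, 0.2, -0.5]
finger_gap: 0.0854
finger_force: 0.0
```

Tips lie about 35 mm behind the reported TCP, so I'll go that much lower.

Emit:
step_arm(travel=[[0,2,50],[0,2,95],[0,2,135],[0,2,152],[0,2,158]], rot=[[0,0,0],[0,0,0],[0,0,0],[0,0,0],[0,0,0]])

```text
time_s: 6.6
tool_pos: [0.489, 0.1938, 0.0061]
tcp_rot: [-3.138, -0.0, 1.905]
ft_force: [1.6, 0.6, 1.3]
finger_gap: 0.0855
finger_force: 0.0
```

Emit:
step_arm(travel=[[0,0,0],[0,0,0],[0,0,0],[0,0,0],[0,0,0]], rot=[[0,0,0],[0,0,0],[0,0,0],[0,0,0],[0,0,0]], gripper=-1)

```text
time_s: 7.1
tool_pos: [0.4909, 0.1944, 0.0097]
tcp_rot: [3.139, 0.0, 1.905]
ft_force: [-0.5, -0.5, 7.6]
finger_gap: 0.0553
finger_force: 37.5
```

```bash
python3 look.py red .069
```

```text
t 7.10 rackXY [-47.   43.5] z 9.7 rpy [179.85   0.   109.14] gap 55.3 ff 37.5 q6 -0.03
red 14064 [321. 284.] [-48.9  44.5] travel dx,dy [ 1.  -1.9]
red 660 [464. 389.] [13.9 -7.8] travel dx,dy [-51.3  61. ]
```

View pics/last.png

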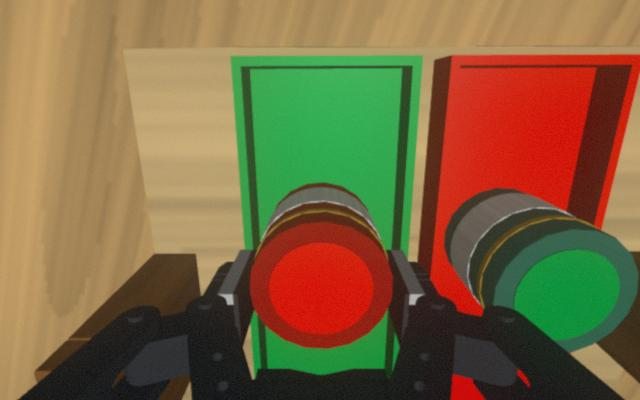

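Gripped: gap 55 mm, 37 N. Now carrying it to the red tray at Y −96.

Emit:
step_arm(travel=[[0,0,-20],[0,0,-60],[0,0,-100],[0,0,-100],[0,0,-100]], rot=[[0,0,0],[0,0,0],[0,0,0],[0,0,0],[0,0,0]])

```text
time_s: 7.65
tool_pos: [0.4903, 0.1942, 0.109]
tcp_rot: [3.139, 0.0, 1.905]
ft_force: [-1.0, -0.2, -1.4]
finger_gap: 0.055
finger_force: 37.8
```

Emit:
step_arm(travel=[[-35,24,0],[-70,47,0],[-105,70,0],[-140,94,0],[-140,94,0]], rot=[[0,0,0],[0,0,0],[0,0,0],[0,0,0],[0,0,0]])

```text
time_s: 8.15
tool_pos: [0.6266, 0.0893, 0.1057]
tcp_rot: [-3.14, -0.0, 1.901]
ft_force: [-0.2, 0.5, -1.4]
finger_gap: 0.0546
finger_force: 37.9
```

Emit:
step_arm(travel=[[0,0,0],[0,0,0],[0,0,40],[0,0,75],[0,0,92]], rot=[[0,0,0],[0,0,0],[0,0,0],[0,0,0],[0,0,0]])

```text
time_s: 8.65
tool_pos: [0.6224, 0.0935, 0.0128]
tcp_rot: [-3.137, -0.001, 1.906]
ft_force: [-0.5, -0.6, -0.4]
finger_gap: 0.0546
finger_force: 37.9
```

Emit:
step_arm(travel=[[0,0,0],[0,0,0],[0,0,3],[0,0,6],[0,0,6]], rot=[[0,0,0],[0,0,0],[0,0,0],[0,0,0],[0,0,0]])

```text
time_s: 9.15
tool_pos: [0.6247, 0.0927, 0.0103]
tcp_rot: [3.141, 0.0, 1.905]
ft_force: [0.1, 0.7, -1.1]
finger_gap: 0.0545
finger_force: 37.9
```

```bash
python3 look.py red .069
```

```text
t 9.15 rackXY [ 45.4 -96.9] z 10.3 rpy [179.98   0.   109.14] gap 54.5 ff 37.9 q6 -0.24
red 15064 [321. 281.] [ 43.8 -94.6] travel dx,dy [ 2.3 -1.7]
```

View pics/last.png

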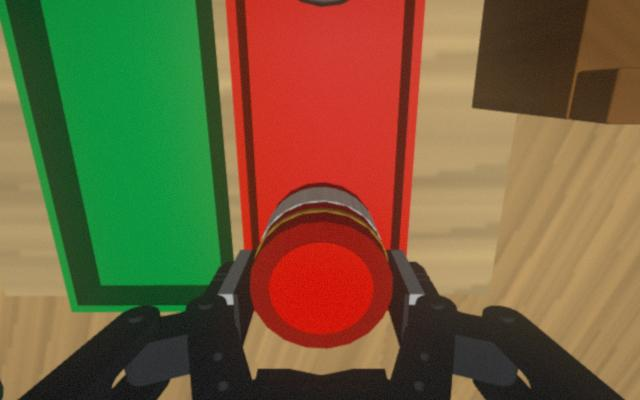

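The red tin is inside the red tray at its near end (321,281). Releasing, then hovering over the misplaced green tin.

Emit:
step_arm(travel=[[0,0,1],[0,0,1],[0,0,1],[0,0,1],[0,0,1]], rot=[[0,0,0],[0,0,0],[0,0,0],[0,0,0],[0,0,0]], gripper=0.7)

```text
time_s: 9.7
tool_pos: [0.6248, 0.0927, 0.0092]
tcp_rot: [3.141, 0.0, 1.905]
ft_force: [-0.5, -0.3, 0.3]
finger_gap: 0.0727
finger_force: 0.0
```

Emit:
step_arm(travel=[[0,0,-20],[0,0,-60],[0,0,-100],[0,0,-140],[0,0,-140]], rot=[[0,0,0],[0,0,0],[0,0,0],[0,0,0],[0,0,0]])

```text
time_s: 10.2
tool_pos: [0.627, 0.0929, 0.1554]
tcp_rot: [3.132, 0.002, 1.905]
ft_force: [-0.7, -0.4, -0.8]
finger_gap: 0.0728
finger_force: 0.0
```

Emit:
step_arm(travel=[[45,0,0],[90,0,0],[130,0,0],[138,0,0],[138,0,0]], rot=[[0,0,0],[0,0,0],[0,0,0],[0,0,0],[0,0,0]], gripper=0.9)

```text
time_s: 10.7
tool_pos: [0.579, 0.224, 0.1488]
tcp_rot: [-3.141, 0.0, 1.907]
ft_force: [0.4, -0.0, -0.4]
finger_gap: 0.081
finger_force: 0.0
```

```bash
python3 look.py green .069;  python3 -c "
from h import *
tins()"
```

```text
t 10.70 rackXY [45.9 42.2] z 148.8 rpy [-179.98    0.    109.26] gap 81.0 ff 0.0 q6 -0.03
green 4725 [520.  54.] [182.  140.3] travel dx,dy [ 98.1 136.1]
green 2120 [323. 193.] [45.6 40.6] travel dx,dy [-1.5 -0.3]
scene red 268 [-1320.    82.] px [601.   9.]
scene red 225 [-202. -471.] px [273. 133.]
scene red 243 [-246. -326.] px [328. 144.]
scene red 266 [-146. -366.] px [292. 161.]
scene green 112 [-298. -418.] px [310. 120.]
scene green 179 [-204. -215.] px [356. 172.]
scene green 183 [-112. -271.] px [315. 186.]
scene green 693 [195. 114.] px [394. 391.]
side red 181 [-198. -476.] px [388. 153.]
side red 230 [-144. -365.] px [364. 171.]
side red 258 [-242. -325.] px [395. 186.]
side green 688 [ -29. -467.] px [336. 145.]
side green 612 [ 147. -292.] px [264. 167.]
side green 183 [-292. -419.] px [416. 169.]
side green 219 [-106. -272.] px [344. 188.]
side green 249 [-198. -216.] px [372. 208.]
side green 372 [57. 29.] px [246. 255.]
side green 471 [323. 428.] px [ 11. 390.]
```

Emit:
step_arm(travel=[[-1,0,45],[-1,0,90],[-1,0,125],[-1,0,141],[-1,0,141]], rot=[[0,0,0],[0,0,0],[0,0,0],[0,0,0],[0,0,0]])

```text
time_s: 11.45
tool_pos: [0.5792, 0.2212, 0.0064]
tcp_rot: [-3.138, -0.0, 1.904]
ft_force: [-0.5, 0.9, 1.4]
finger_gap: 0.0811
finger_force: 0.0
```

Emit:
step_arm(travel=[[0,0,0],[0,0,0],[0,0,0],[0,0,0],[0,0,0]], rot=[[0,0,0],[0,0,0],[0,0,0],[0,0,0],[0,0,0]], gripper=-1)

```text
time_s: 11.95
tool_pos: [0.5812, 0.2224, 0.0106]
tcp_rot: [3.138, 0.0, 1.905]
ft_force: [0.2, -0.8, 8.1]
finger_gap: 0.0547
finger_force: 37.1
```

Emit:
step_arm(travel=[[0,0,-20],[0,0,-60],[0,0,-100],[0,0,-100],[0,0,-100]], rot=[[0,0,0],[0,0,0],[0,0,0],[0,0,0],[0,0,0]])

```text
time_s: 12.45
tool_pos: [0.5803, 0.2223, 0.1096]
tcp_rot: [3.139, 0.0, 1.905]
ft_force: [-0.0, -0.5, -2.2]
finger_gap: 0.0546
finger_force: 37.8
```

Emit:
step_arm(travel=[[-35,-24,0],[-70,-47,0],[-105,-70,0],[-136,-92,0],[-136,-92,0]], rot=[[0,0,0],[0,0,0],[0,0,0],[0,0,0],[0,0,0]])

```text
time_s: 12.95
tool_pos: [0.536, 0.06, 0.1071]
tcp_rot: [-3.139, -0.0, 1.901]
ft_force: [0.4, 0.4, -1.9]
finger_gap: 0.0545
finger_force: 37.9
```

Emit:
step_arm(travel=[[0,0,0],[0,0,0],[0,0,40],[0,0,75],[0,0,92]], rot=[[0,0,0],[0,0,0],[0,0,0],[0,0,0],[0,0,0]])

```text
time_s: 13.45
tool_pos: [0.5359, 0.0645, 0.0128]
tcp_rot: [-3.138, -0.001, 1.906]
ft_force: [-0.1, 1.0, -1.7]
finger_gap: 0.0544
finger_force: 37.9
```

Emit:
step_arm(travel=[[0,0,0],[0,0,0],[0,0,3],[0,0,6],[0,0,6]], rot=[[0,0,0],[0,0,0],[0,0,0],[0,0,0],[0,0,0]])

```text
time_s: 13.95
tool_pos: [0.5379, 0.0636, 0.0106]
tcp_rot: [3.14, 0.0, 1.905]
ft_force: [-0.2, 1.0, 0.3]
finger_gap: 0.0547
finger_force: 37.9
```

```bash
python3 look.py green .069
```

```text
t 13.95 rackXY [-46.1 -95.5] z 10.6 rpy [1.7993e+02 2.0000e-02 1.0914e+02] gap 54.7 ff 37.9 q6 -0.28
green 13811 [322. 280.] [-47.4 -92.9] travel dx,dy [ 2.6 -1.3]
```

Emit:
step_arm(travel=[[0,0,1],[0,0,1],[0,0,1],[0,0,1],[0,0,1]], rot=[[0,0,0],[0,0,0],[0,0,0],[0,0,0],[0,0,0]], gripper=0.7)

```text
time_s: 14.5
tool_pos: [0.5375, 0.0634, 0.0091]
tcp_rot: [-3.142, -0.0, 1.905]
ft_force: [0.4, 0.2, -0.6]
finger_gap: 0.0726
finger_force: 0.0
```

Emit:
step_arm(travel=[[0,0,-20],[0,0,-60],[0,0,-100],[0,0,-140],[0,0,-140]], rot=[[0,0,0],[0,0,0],[0,0,0],[0,0,0],[0,0,0]])

```text
time_s: 15.0
tool_pos: [0.5397, 0.0636, 0.1546]
tcp_rot: [3.133, 0.002, 1.905]
ft_force: [-0.1, 0.2, 0.2]
finger_gap: 0.0727
finger_force: 0.0
```

Emit:
step_arm(travel=[[-30,-39,0],[-60,-78,0],[-90,-116,0],[-120,-155,0],[-120,-155,0]], rot=[[0,0,0],[0,0,0],[0,0,0],[0,0,0],[0,0,0]], gripper=1)

```text
time_s: 15.5
tool_pos: [0.428, -0.1041, 0.1488]
tcp_rot: [-3.141, 0.0, 1.9]
ft_force: [0.2, 1.0, 0.5]
finger_gap: 0.0854
finger_force: 0.0
```

Emit:
step_arm(travel=[[0,0,0],[0,0,0],[0,0,0]], rot=[[0,0,0],[0,0,0],[0,0,0]])

```text
time_s: 15.8
tool_pos: [0.4308, -0.0998, 0.1488]
tcp_rot: [-3.141, -0.0, 1.907]
ft_force: [-0.4, 0.4, -0.6]
finger_gap: 0.0853
finger_force: 0.0
```

```bash
python3 look.py green .055
```

```text
t 15.80 rackXY [-201.4 -214. ] z 148.8 rpy [-1.7999e+02 -2.0000e-02  1.0923e+02] gap 85.3 ff 0.0 q6 -0.65
green 5991 [535.  37.] [ -48.9 -103.5] travel dx,dy [110.5 152.5]
green 1991 [324. 183.] [-200.5 -211.9] travel dx,dy [2.2 0.9]
green 1530 [432. 246.] [-108.3 -267. ] travel dx,dy [-53.   93.1]
green 661 [231. 374.] [-290.9 -402.8] travel dx,dy [-188.8  -89.4]
```

View pics/last.png

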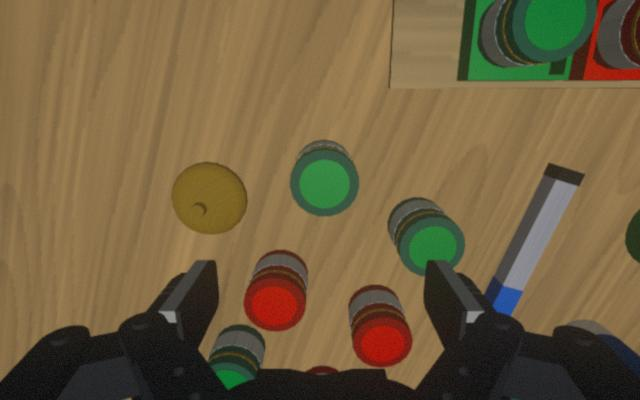

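Tin at (324,183) sits between the fingers, with the bell at (208,198) close to the left finger. I'll use a smaller opening.

Emit:
step_arm(travel=[[2,1,40],[2,1,80],[2,1,120],[2,1,145],[2,1,154]], rot=[[0,0,0],[0,0,0],[0,0,0],[0,0,0],[0,0,0]], gripper=0.7)

```text
time_s: 16.35
tool_pos: [0.4296, -0.0975, -0.0072]
tcp_rot: [-3.138, -0.002, 1.906]
ft_force: [-0.2, 0.3, 0.8]
finger_gap: 0.0725
finger_force: 0.0
```

Emit:
step_arm(travel=[[0,0,0],[0,0,0],[0,0,0],[0,0,0],[0,0,0]], rot=[[0,0,0],[0,0,0],[0,0,0],[0,0,0],[0,0,0]], gripper=-1)

```text
time_s: 16.85
tool_pos: [0.431, -0.0986, -0.0044]
tcp_rot: [3.141, 0.001, 1.905]
ft_force: [0.8, -0.1, -0.6]
finger_gap: 0.0549
finger_force: 37.1
```

Emit:
step_arm(travel=[[0,0,-20],[0,0,-60],[0,0,-100],[0,0,-114],[0,0,-114]], rot=[[0,0,0],[0,0,0],[0,0,0],[0,0,0],[0,0,0]])

```text
time_s: 17.35
tool_pos: [0.4317, -0.0989, 0.1112]
tcp_rot: [3.138, 0.003, 1.905]
ft_force: [0.9, -0.8, -2.6]
finger_gap: 0.0549
finger_force: 37.8
```

Emit:
step_arm(travel=[[36,31,0],[72,62,0],[108,92,0],[144,123,0],[180,154,0]], rot=[[0,0,0],[0,0,0],[0,0,0],[0,0,0],[0,0,0]])

```text
time_s: 17.85
tool_pos: [0.5169, 0.1239, 0.1076]
tcp_rot: [-3.14, -0.0, 1.905]
ft_force: [0.3, -1.0, -0.7]
finger_gap: 0.0548
finger_force: 37.8
```

Emit:
step_arm(travel=[[0,0,0],[0,0,0],[0,0,0]], rot=[[0,0,0],[0,0,0],[0,0,0]])

```text
time_s: 18.15
tool_pos: [0.5165, 0.1213, 0.1081]
tcp_rot: [-3.14, -0.0, 1.904]
ft_force: [-0.1, -1.1, -1.2]
finger_gap: 0.0547
finger_force: 37.9
```

```bash
python3 look.py green .1
```

```text
t 18.15 rackXY [-47.2 -34. ] z 108.1 rpy [-1.7990e+02 -1.0000e-02  1.0911e+02] gap 54.7 ff 37.9 q6 -0.17
green 12315 [322. 286.] [-48.4 -74.6] travel dx,dy [-40.6  -1.2]
```

Emit:
step_arm(travel=[[3,1,0],[3,1,30],[3,1,65],[3,1,93],[3,1,93]], rot=[[0,0,0],[0,0,0],[0,0,0],[0,0,0],[0,0,0]])

```text
time_s: 18.7
tool_pos: [0.5149, 0.1243, 0.013]
tcp_rot: [-3.136, -0.001, 1.904]
ft_force: [0.9, 0.1, -1.9]
finger_gap: 0.0545
finger_force: 37.9
```

Emit:
step_arm(travel=[[0,0,0],[0,0,3],[0,0,6],[0,0,6],[0,0,6]], rot=[[0,0,0],[0,0,0],[0,0,0],[0,0,0],[0,0,0]])

```text
time_s: 19.2
tool_pos: [0.5173, 0.1252, 0.0105]
tcp_rot: [3.141, 0.0, 1.905]
ft_force: [0.3, -0.2, -0.4]
finger_gap: 0.0546
finger_force: 37.9
```

Emit:
step_arm(travel=[[0,0,0],[0,0,0],[0,0,0],[0,0,0],[0,0,0]], rot=[[0,0,0],[0,0,0],[0,0,0],[0,0,0],[0,0,0]], gripper=0.7)

```text
time_s: 19.7
tool_pos: [0.5171, 0.1252, 0.0101]
tcp_rot: [3.142, -0.0, 1.905]
ft_force: [-0.1, -0.2, -0.2]
finger_gap: 0.0727
finger_force: 0.0
```

Emit:
step_arm(travel=[[0,0,-20],[0,0,-60],[0,0,-100],[0,0,-139],[0,0,-139]], rot=[[0,0,0],[0,0,0],[0,0,0],[0,0,0],[0,0,0]])

```text
time_s: 20.2
tool_pos: [0.5193, 0.1256, 0.1544]
tcp_rot: [3.133, 0.001, 1.905]
ft_force: [-0.6, 0.4, -0.4]
finger_gap: 0.0726
finger_force: 0.0
```

Emit:
step_arm(travel=[[-47,-12,0],[-94,-25,0],[-141,-37,0],[-188,-50,0],[-235,-62,0]], rot=[[0,0,0],[0,0,0],[0,0,0],[0,0,0],[0,0,0]])

```text
time_s: 20.7
tool_pos: [0.5352, -0.1191, 0.1486]
tcp_rot: [-3.141, -0.0, 1.905]
ft_force: [1.0, 0.6, -0.3]
finger_gap: 0.0723
finger_force: 0.0
```

Emit:
step_arm(travel=[[0,0,0],[0,0,0],[0,0,0]], rot=[[0,0,0],[0,0,0],[0,0,0]])

```text
time_s: 21.0
tool_pos: [0.5354, -0.1163, 0.1487]
tcp_rot: [-3.141, -0.0, 1.905]
ft_force: [0.1, -0.4, -0.1]
finger_gap: 0.0725
finger_force: 0.0
```

```bash
python3 look.py green .055
```

```text
t 21.00 rackXY [-108.2 -264.4] z 148.7 rpy [-1.7998e+02 -3.0000e-02  1.0917e+02] gap 72.5 ff 0.0 q6 -0.62
green 1281 [404.   6.] [ -50.9 -133.4] travel dx,dy [131.1  57.3]
green 3880 [617. 201.] [ 133.7 -277.9] travel dx,dy [-13.5 241.9]
green 1950 [322. 190.] [-109.4 -267.9] travel dx,dy [-3.5 -1.2]
```

View pics/last.png

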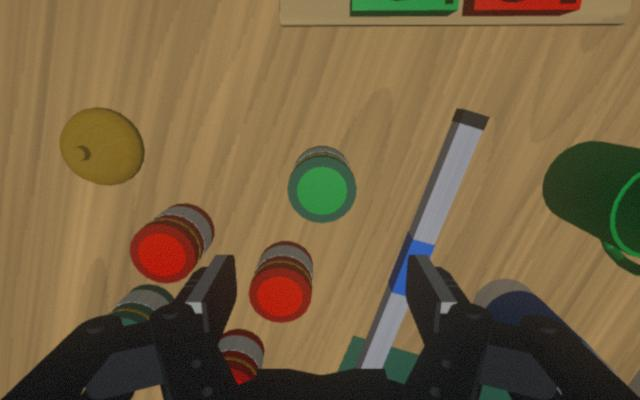

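The tin at (322,190) is clear of the bar. Picking it up and placing it in the green tray at Y +34.

Emit:
step_arm(travel=[[-3,-1,40],[-3,-1,80],[-3,-1,120],[-3,-1,145],[-3,-1,154]], rot=[[0,0,0],[0,0,0],[0,0,0],[0,0,0],[0,0,0]])

```text
time_s: 21.55
tool_pos: [0.5344, -0.1188, -0.0074]
tcp_rot: [-3.139, -0.002, 1.906]
ft_force: [-0.0, 0.7, -0.2]
finger_gap: 0.0728
finger_force: 0.0
```

Emit:
step_arm(travel=[[0,0,0],[0,0,0],[0,0,0],[0,0,0],[0,0,0]], rot=[[0,0,0],[0,0,0],[0,0,0],[0,0,0],[0,0,0]], gripper=-1)

```text
time_s: 22.05
tool_pos: [0.5359, -0.1204, -0.0043]
tcp_rot: [3.141, 0.001, 1.905]
ft_force: [-1.0, -0.4, -0.6]
finger_gap: 0.0547
finger_force: 37.2
```

Emit:
step_arm(travel=[[0,0,-20],[0,0,-60],[0,0,-100],[0,0,-114],[0,0,-114]], rot=[[0,0,0],[0,0,0],[0,0,0],[0,0,0],[0,0,0]])

```text
time_s: 22.55
tool_pos: [0.5365, -0.1206, 0.1111]
tcp_rot: [3.138, 0.002, 1.905]
ft_force: [-0.6, 0.7, -1.9]
finger_gap: 0.055
finger_force: 37.7
```

Emit:
step_arm(travel=[[45,10,0],[90,20,0],[135,30,0],[180,40,0],[225,50,0]], rot=[[0,0,0],[0,0,0],[0,0,0],[0,0,0],[0,0,0]])

```text
time_s: 23.05
tool_pos: [0.5077, 0.1102, 0.1071]
tcp_rot: [-3.139, -0.001, 1.905]
ft_force: [0.9, 0.2, -1.2]
finger_gap: 0.055
finger_force: 37.7
```

Emit:
step_arm(travel=[[40,7,0],[77,13,0],[77,13,0],[77,13,0],[77,13,0]], rot=[[0,0,0],[0,0,0],[0,0,0],[0,0,0],[0,0,0]])

```text
time_s: 23.55
tool_pos: [0.4959, 0.1848, 0.108]
tcp_rot: [-3.14, 0.0, 1.904]
ft_force: [-0.2, -0.2, -1.3]
finger_gap: 0.0547
finger_force: 37.7
```

```bash
python3 look.py green .1; python3 -c "
from h import *
tins()"
```

```text
t 23.55 rackXY [-45.5  32.8] z 108.0 rpy [-179.9    0.   109.1] gap 54.7 ff 37.7 q6 -0.05
green 1399 [630.  47.] [107.7 127.2] travel dx,dy [ 94.4 153.2]
green 15731 [322. 123.] [-46.2  90.8] travel dx,dy [58.  -0.7]
green 14621 [318. 300.] [-49.  -17.6] travel dx,dy [-50.4  -3.5]
scene red 298 [-1318.    81.] px [601.   9.]
scene red 224 [-202. -472.] px [273. 133.]
scene red 242 [-246. -326.] px [328. 144.]
scene red 266 [-146. -366.] px [292. 161.]
scene green 113 [-298. -418.] px [310. 120.]
scene green 267 [ -59. -101.] px [364. 234.]
scene green 166 [-128.   27.] px [432. 239.]
scene green 690 [194. 115.] px [395. 391.]
side red 129 [-203. -469.] px [389. 155.]
side red 202 [-143. -370.] px [364. 170.]
side red 228 [-242. -329.] px [395. 185.]
side green 163 [-292. -422.] px [416. 169.]
side green 116 [ 150. -226.] px [254. 181.]
side green 382 [  4. -66.] px [281. 231.]
side green 88 [-55. -47.] px [301. 242.]
side green 474 [322. 428.] px [ 11. 390.]
```

Emit:
step_arm(travel=[[1,0,30],[1,0,65],[1,0,93],[1,0,93],[1,0,93]], rot=[[0,0,0],[0,0,0],[0,0,0],[0,0,0],[0,0,0]])

```text
time_s: 24.3
tool_pos: [0.4961, 0.1865, 0.0168]
tcp_rot: [3.142, 0.0, 1.904]
ft_force: [0.7, 0.0, -1.5]
finger_gap: 0.0549
finger_force: 37.9
```

Emit:
step_arm(travel=[[0,0,3],[0,0,6],[0,0,6],[0,0,6],[0,0,6]], rot=[[0,0,0],[0,0,0],[0,0,0],[0,0,0],[0,0,0]])

```text
time_s: 24.8
tool_pos: [0.4959, 0.1866, 0.0104]
tcp_rot: [3.141, 0.0, 1.905]
ft_force: [0.3, 0.9, -0.8]
finger_gap: 0.055
finger_force: 37.9
```

Emit:
step_arm(travel=[[0,0,0],[0,0,0],[0,0,0],[0,0,0],[0,0,0]], rot=[[0,0,0],[0,0,0],[0,0,0],[0,0,0],[0,0,0]], gripper=0.7)

```text
time_s: 25.3
tool_pos: [0.4958, 0.1866, 0.0101]
tcp_rot: [3.142, 0.0, 1.905]
ft_force: [-0.8, 0.3, -0.2]
finger_gap: 0.0727
finger_force: 0.0
```

Emit:
step_arm(travel=[[0,0,-20],[0,0,-60],[0,0,-100],[0,0,-139],[0,0,-139]], rot=[[0,0,0],[0,0,0],[0,0,0],[0,0,0],[0,0,0]])

```text
time_s: 25.8
tool_pos: [0.4979, 0.1873, 0.1544]
tcp_rot: [3.133, 0.0, 1.905]
ft_force: [0.6, 0.2, -0.1]
finger_gap: 0.0724
finger_force: 0.0
```

Emit:
step_arm(travel=[[-42,-23,0],[-84,-46,0],[-126,-69,0],[-168,-92,0],[-210,-115,0]], rot=[[0,0,0],[0,0,0],[0,0,0],[0,0,0],[0,0,0]])

```text
time_s: 26.3
tool_pos: [0.4552, -0.0512, 0.1487]
tcp_rot: [-3.141, -0.0, 1.905]
ft_force: [1.1, -0.9, 0.5]
finger_gap: 0.0726
finger_force: 0.0
```

Emit:
step_arm(travel=[[-42,-23,0],[-84,-46,0],[-126,-69,0],[-168,-92,0],[-210,-115,0]], rot=[[0,0,0],[0,0,0],[0,0,0],[0,0,0],[0,0,0]])

```text
time_s: 26.8
tool_pos: [0.4153, -0.2874, 0.1487]
tcp_rot: [-3.142, -0.0, 1.905]
ft_force: [0.6, 0.3, 0.7]
finger_gap: 0.0726
finger_force: 0.0
```

Emit:
step_arm(travel=[[-32,-18,0],[-32,-18,0],[-32,-18,0],[-32,-18,0],[-32,-18,0]], rot=[[0,0,0],[0,0,0],[0,0,0],[0,0,0],[0,0,0]])

```text
time_s: 27.3
tool_pos: [0.41, -0.3207, 0.1491]
tcp_rot: [3.142, -0.0, 1.906]
ft_force: [0.2, -1.4, 0.1]
finger_gap: 0.0729
finger_force: 0.0
```

```bash
python3 look.py green .055; python3 -c "
from h import *
tins()" | grep -v px.*39
```

```text
t 27.30 rackXY [-294.4 -415.5] z 149.1 rpy [180.    -0.   109.22] gap 72.9 ff 0.0 q6 -1.07
green 1987 [324. 183.] [-293.9 -413.3] travel dx,dy [2.2 0.5]
green 5878 [597. 296.] [ -48.1 -518.6] travel dx,dy [-103.   246.3]
scene red 224 [-202. -471.] px [273. 133.]
scene red 240 [-246. -326.] px [328. 144.]
scene red 266 [-146. -366.] px [292. 161.]
scene green 113 [-298. -418.] px [310. 120.]
scene green 265 [ -59. -101.] px [364. 234.]
side red 182 [-198. -476.] px [388. 153.]
side red 232 [-144. -365.] px [364. 171.]
side green 169 [-292. -422.] px [416. 169.]
```

Emit:
step_arm(travel=[[1,0,40],[1,0,80],[1,0,120],[1,0,145],[1,0,154]], rot=[[0,0,0],[0,0,0],[0,0,0],[0,0,0],[0,0,0]])

```text
time_s: 28.05
tool_pos: [0.4084, -0.3197, -0.0073]
tcp_rot: [-3.14, -0.003, 1.905]
ft_force: [0.0, -1.0, 0.4]
finger_gap: 0.0726
finger_force: 0.0
```

Emit:
step_arm(travel=[[0,0,0],[0,0,0],[0,0,0],[0,0,0],[0,0,0]], rot=[[0,0,0],[0,0,0],[0,0,0],[0,0,0],[0,0,0]], gripper=-1)

```text
time_s: 28.55
tool_pos: [0.4095, -0.321, -0.0043]
tcp_rot: [3.141, 0.001, 1.905]
ft_force: [-0.2, 0.0, -0.0]
finger_gap: 0.0548
finger_force: 37.1
```

Emit:
step_arm(travel=[[0,0,-20],[0,0,-60],[0,0,-100],[0,0,-114],[0,0,-114]], rot=[[0,0,0],[0,0,0],[0,0,0],[0,0,0],[0,0,0]])

```text
time_s: 29.05
tool_pos: [0.4102, -0.3215, 0.1115]
tcp_rot: [3.139, 0.004, 1.905]
ft_force: [0.4, 0.9, -1.9]
finger_gap: 0.0549
finger_force: 37.5
```

Emit:
step_arm(travel=[[42,20,0],[84,40,0],[126,60,0],[168,80,0],[210,100,0]], rot=[[0,0,0],[0,0,0],[0,0,0],[0,0,0],[0,0,0]])

```text
time_s: 29.55
tool_pos: [0.4342, -0.0877, 0.1079]
tcp_rot: [-3.14, -0.001, 1.904]
ft_force: [2.2, 1.0, -1.3]
finger_gap: 0.0549
finger_force: 37.5
```

Emit:
step_arm(travel=[[42,20,0],[84,40,0],[126,60,0],[168,80,0],[210,100,0]], rot=[[0,0,0],[0,0,0],[0,0,0],[0,0,0],[0,0,0]])

```text
time_s: 30.05
tool_pos: [0.4599, 0.1434, 0.1079]
tcp_rot: [-3.14, -0.0, 1.905]
ft_force: [1.4, -0.5, -0.4]
finger_gap: 0.0545
finger_force: 37.5
```

Emit:
step_arm(travel=[[42,20,0],[84,40,0],[92,48,0],[92,48,0],[92,48,0]], rot=[[0,0,0],[0,0,0],[0,0,0],[0,0,0],[0,0,0]])

```text
time_s: 30.55
tool_pos: [0.4753, 0.2432, 0.108]
tcp_rot: [-3.14, 0.0, 1.905]
ft_force: [-0.0, -0.0, -1.2]
finger_gap: 0.0548
finger_force: 37.6
```

Emit:
step_arm(travel=[[0,0,0],[0,0,0]], rot=[[0,0,0],[0,0,0]])

```text
time_s: 30.75
tool_pos: [0.4759, 0.2431, 0.1091]
tcp_rot: [-3.142, 0.0, 1.903]
ft_force: [-0.1, 0.2, -2.2]
finger_gap: 0.0552
finger_force: 37.6
```

```bash
python3 look.py green .1;  python3 -c "
from h import *
tins()" | grep -v px.*39
```

```text
t 30.75 rackXY [-45.   94.5] z 109.1 rpy [-180.      0.    109.05] gap 55.2 ff 37.6 q6 0.07
green 2459 [626. 127.] [117.1 148.9] travel dx,dy [ 54.5 162.1]
green 5078 [321. 167.] [-46.2 128.3] travel dx,dy [33.8 -1.2]
green 14283 [320. 300.] [-47.7  43.7] travel dx,dy [-50.8  -2.7]
scene red 225 [-202. -472.] px [273. 133.]
scene red 242 [-246. -326.] px [328. 144.]
scene red 262 [-146. -366.] px [292. 161.]
scene green 264 [ -59. -101.] px [364. 234.]
scene green 177 [-126.  104.] px [464. 257.]
side red 78 [ 31. -25.] px [265. 240.]
side green 446 [ 4. 12.] px [269. 254.]
side green 100 [-55.  20.] px [292. 263.]
```

Emit:
step_arm(travel=[[0,-1,30],[0,-1,65],[0,-1,93],[0,-1,93],[0,-1,93]], rot=[[0,0,0],[0,0,0],[0,0,0],[0,0,0],[0,0,0]])

```text
time_s: 31.5
tool_pos: [0.4751, 0.244, 0.0168]
tcp_rot: [3.142, 0.0, 1.905]
ft_force: [0.3, 0.2, -0.7]
finger_gap: 0.0546
finger_force: 37.6
```

Emit:
step_arm(travel=[[0,0,3],[0,0,6],[0,0,6],[0,0,6],[0,0,6]], rot=[[0,0,0],[0,0,0],[0,0,0],[0,0,0],[0,0,0]])

```text
time_s: 32.0
tool_pos: [0.475, 0.244, 0.0104]
tcp_rot: [3.141, -0.0, 1.905]
ft_force: [-0.1, -0.6, -0.8]
finger_gap: 0.0546
finger_force: 37.7
```

Emit:
step_arm(travel=[[0,0,0],[0,0,0],[0,0,0],[0,0,0],[0,0,0]], rot=[[0,0,0],[0,0,0],[0,0,0],[0,0,0],[0,0,0]], gripper=0.7)

```text
time_s: 32.5
tool_pos: [0.4749, 0.2439, 0.0101]
tcp_rot: [3.142, 0.0, 1.905]
ft_force: [-0.1, 0.1, 0.3]
finger_gap: 0.0727
finger_force: 0.0
```

Emit:
step_arm(travel=[[0,0,-20],[0,0,-60],[0,0,-100],[0,0,-139],[0,0,-139]], rot=[[0,0,0],[0,0,0],[0,0,0],[0,0,0],[0,0,0]])

```text
time_s: 33.0
tool_pos: [0.4768, 0.2448, 0.1544]
tcp_rot: [3.133, -0.001, 1.905]
ft_force: [-0.4, 0.4, -0.3]
finger_gap: 0.0728
finger_force: 0.0
```

Emit:
step_arm(travel=[[-42,-20,0],[-84,-40,0],[-126,-60,0],[-168,-80,0],[-210,-100,0]], rot=[[0,0,0],[0,0,0],[0,0,0],[0,0,0],[0,0,0]])

```text
time_s: 33.5
tool_pos: [0.4485, 0.0111, 0.1487]
tcp_rot: [-3.141, -0.0, 1.905]
ft_force: [0.1, 0.2, -0.0]
finger_gap: 0.0727
finger_force: 0.0
```

Emit:
step_arm(travel=[[-42,-20,0],[-84,-40,0],[-126,-60,0],[-168,-80,0],[-210,-100,0]], rot=[[0,0,0],[0,0,0],[0,0,0],[0,0,0],[0,0,0]])

```text
time_s: 34.0
tool_pos: [0.4228, -0.2203, 0.1487]
tcp_rot: [-3.141, -0.0, 1.905]
ft_force: [1.3, 0.1, -0.4]
finger_gap: 0.0725
finger_force: 0.0
```

Emit:
step_arm(travel=[[0,0,0],[0,0,0],[0,0,0],[0,0,0]], rot=[[0,0,0],[0,0,0],[0,0,0],[0,0,0]])

```text
time_s: 34.4
tool_pos: [0.4238, -0.2174, 0.149]
tcp_rot: [-3.142, -0.0, 1.906]
ft_force: [0.2, -0.4, -0.0]
finger_gap: 0.073
finger_force: 0.0
```

```bash
python3 look.py red .055; python3 -c "
from h import *
tins()" | grep -v px.*39
```

```text
t 34.40 rackXY [-247.1 -322.6] z 149.0 rpy [-1.8000e+02 -1.0000e-02  1.0923e+02] gap 73.0 ff 0.0 q6 -0.89
red 3288 [325. 186.] [-245.2 -322.5] travel dx,dy [0.2 1.9]
red 2954 [443. 233.] [-145.5 -363.8] travel dx,dy [-41.2 101.6]
red 2321 [372. 338.] [-201.7 -469.8] travel dx,dy [-147.2   45.4]
scene red 227 [-202. -472.] px [273. 133.]
scene red 239 [-246. -326.] px [328. 144.]
scene red 267 [-146. -366.] px [292. 161.]
scene green 266 [ -59. -101.] px [364. 234.]
side red 180 [-199. -476.] px [388. 153.]
side red 229 [-144. -365.] px [364. 171.]
```

View pics/last.png

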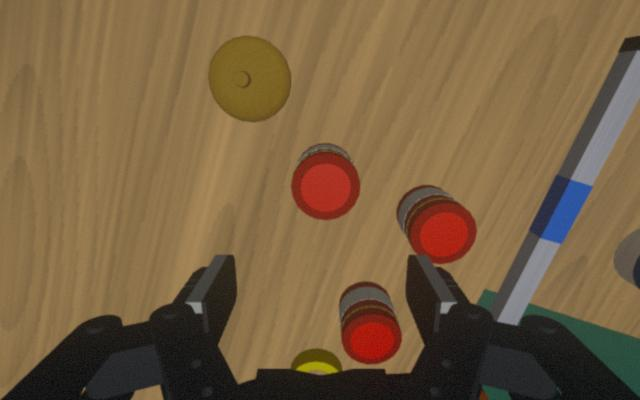

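Red tin at (325,186) is centred between the fingers; the bell at (250,78) is clear of them.

Emit:
step_arm(travel=[[0,2,40],[0,2,80],[0,2,120],[0,2,145],[0,2,154]], rot=[[0,0,0],[0,0,0],[0,0,0],[0,0,0],[0,0,0]])

```text
time_s: 35.15
tool_pos: [0.4244, -0.2169, -0.0071]
tcp_rot: [-3.139, -0.003, 1.905]
ft_force: [0.4, -0.4, 0.1]
finger_gap: 0.0727
finger_force: 0.0
```

Emit:
step_arm(travel=[[0,0,0],[0,0,0],[0,0,0],[0,0,0],[0,0,0]], rot=[[0,0,0],[0,0,0],[0,0,0],[0,0,0],[0,0,0]], gripper=-1)

```text
time_s: 35.65
tool_pos: [0.4257, -0.2179, -0.0043]
tcp_rot: [3.141, 0.001, 1.905]
ft_force: [-0.3, 0.3, -0.6]
finger_gap: 0.0547
finger_force: 37.1
```

Emit:
step_arm(travel=[[0,0,-20],[0,0,-60],[0,0,-100],[0,0,-114],[0,0,-114]], rot=[[0,0,0],[0,0,0],[0,0,0],[0,0,0],[0,0,0]])

```text
time_s: 36.15
tool_pos: [0.4264, -0.2184, 0.1113]
tcp_rot: [3.139, 0.003, 1.905]
ft_force: [-0.5, -0.1, -1.6]
finger_gap: 0.0547
finger_force: 37.6
```

Emit:
step_arm(travel=[[33,33,0],[66,66,0],[99,99,0],[132,132,0],[165,165,0]], rot=[[0,0,0],[0,0,0],[0,0,0],[0,0,0],[0,0,0]])

```text
time_s: 36.65
tool_pos: [0.5272, -0.0059, 0.1077]
tcp_rot: [-3.14, -0.001, 1.905]
ft_force: [0.9, -1.5, -1.4]
finger_gap: 0.0547
finger_force: 37.7
```

Emit:
step_arm(travel=[[33,33,0],[66,66,0],[99,99,0],[126,126,0],[126,126,0]], rot=[[0,0,0],[0,0,0],[0,0,0],[0,0,0],[0,0,0]])

```text
time_s: 37.15
tool_pos: [0.6051, 0.1563, 0.1067]
tcp_rot: [-3.14, -0.001, 1.909]
ft_force: [-0.1, -0.7, -1.8]
finger_gap: 0.0547
finger_force: 37.8
```

Emit:
step_arm(travel=[[0,0,0],[0,0,0],[0,0,0],[0,0,0]], rot=[[0,0,0],[0,0,0],[0,0,0],[0,0,0]])

```text
time_s: 37.55
tool_pos: [0.6049, 0.1517, 0.1092]
tcp_rot: [3.142, 0.0, 1.904]
ft_force: [0.4, -0.3, -2.1]
finger_gap: 0.0547
finger_force: 37.8
```

```bash
python3 look.py red .1;  python3 -c "
from h import *
tins()" | grep -v px.*39
```

```text
t 37.55 rackXY [ 46.3 -34.7] z 109.2 rpy [180.     0.   109.07] gap 54.7 ff 37.8 q6 -0.15
red 14850 [321. 283.] [ 44.4 -73.8] travel dx,dy [-39.1  -1.9]
scene red 147 [-1309.     5.] px [577.   4.]
scene red 224 [-202. -472.] px [273. 133.]
scene red 263 [-146. -366.] px [292. 161.]
scene red 307 [-23. -53.] px [375. 256.]
scene green 60 [ -13. -121.] px [346. 244.]
side red 182 [-198. -476.] px [388. 153.]
side red 202 [-143. -370.] px [364. 170.]
side red 355 [ 113. -144.] px [254. 202.]
side green 147 [-131. -609.] px [375. 128.]
side green 107 [ 133. -317.] px [271. 163.]
```

Emit:
step_arm(travel=[[4,0,0],[4,0,30],[4,0,65],[4,0,93],[4,0,93]], rot=[[0,0,0],[0,0,0],[0,0,0],[0,0,0],[0,0,0]])

```text
time_s: 38.3
tool_pos: [0.6016, 0.1562, 0.0125]
tcp_rot: [-3.136, -0.001, 1.905]
ft_force: [-0.5, -0.1, -0.9]
finger_gap: 0.0547
finger_force: 37.8
```

Emit:
step_arm(travel=[[0,0,3],[0,0,6],[0,0,6],[0,0,6],[0,0,6]], rot=[[0,0,0],[0,0,0],[0,0,0],[0,0,0],[0,0,0]])

```text
time_s: 38.8
tool_pos: [0.604, 0.1564, 0.0107]
tcp_rot: [3.141, 0.0, 1.905]
ft_force: [-0.4, 1.5, -1.0]
finger_gap: 0.055
finger_force: 37.8
```

Emit:
step_arm(travel=[[0,0,0],[0,0,0],[0,0,0],[0,0,0],[0,0,0]], rot=[[0,0,0],[0,0,0],[0,0,0],[0,0,0],[0,0,0]], gripper=0.7)

```text
time_s: 39.3
tool_pos: [0.6037, 0.1563, 0.0101]
tcp_rot: [3.142, -0.0, 1.905]
ft_force: [0.3, 0.5, 0.5]
finger_gap: 0.0724
finger_force: 0.0
```

Emit:
step_arm(travel=[[0,0,-20],[0,0,-60],[0,0,-100],[0,0,-139],[0,0,-139]], rot=[[0,0,0],[0,0,0],[0,0,0],[0,0,0],[0,0,0]])

```text
time_s: 39.8
tool_pos: [0.6058, 0.1568, 0.1552]
tcp_rot: [3.133, 0.001, 1.905]
ft_force: [0.5, 1.2, -0.1]
finger_gap: 0.0728
finger_force: 0.0
```

Emit:
step_arm(travel=[[-42,-24,0],[-84,-48,0],[-126,-72,0],[-168,-96,0],[-210,-120,0]], rot=[[0,0,0],[0,0,0],[0,0,0],[0,0,0],[0,0,0]])

```text
time_s: 40.3
tool_pos: [0.5583, -0.0832, 0.1486]
tcp_rot: [-3.141, -0.0, 1.905]
ft_force: [1.0, 0.6, -0.7]
finger_gap: 0.0723
finger_force: 0.0
```

Emit:
step_arm(travel=[[-42,-24,0],[-84,-48,0],[-122,-72,0],[-122,-72,0],[-122,-72,0]], rot=[[0,0,0],[0,0,0],[0,0,0],[0,0,0],[0,0,0]])

```text
time_s: 40.8
tool_pos: [0.5307, -0.2208, 0.1485]
tcp_rot: [-3.141, -0.001, 1.903]
ft_force: [0.5, 0.7, -0.4]
finger_gap: 0.0726
finger_force: 0.0
```

Emit:
step_arm(travel=[[0,0,0],[0,0,0],[0,0,0]], rot=[[0,0,0],[0,0,0],[0,0,0]])

```text
time_s: 41.1
tool_pos: [0.5314, -0.2193, 0.1491]
tcp_rot: [3.142, -0.0, 1.906]
ft_force: [0.9, -0.3, -0.9]
finger_gap: 0.0726
finger_force: 0.0
```

```bash
python3 look.py red .055; python3 -c "
from h import *
tins()" | grep -v px.*39
```

```text
t 41.10 rackXY [-146.2 -360.2] z 149.1 rpy [ 1.8000e+02 -1.0000e-02  1.0922e+02] gap 72.6 ff 0.0 q6 -0.79
red 3236 [323. 190.] [-146.6 -363.2] travel dx,dy [-3.  -0.4]
red 2456 [261. 303.] [-202.3 -469.4] travel dx,dy [-109.2  -56.1]
scene red 400 [-1349.   172.] px [631.  13.]
scene red 225 [-202. -472.] px [273. 133.]
scene red 265 [-146. -366.] px [292. 161.]
scene green 265 [ -59. -101.] px [365. 234.]
side red 183 [-199. -476.] px [388. 153.]
side red 231 [-144. -365.] px [364. 171.]
side green 404 [-111. -653.] px [372. 120.]
```

Emit:
step_arm(travel=[[-3,0,40],[-3,0,80],[-3,0,120],[-3,0,145],[-3,0,154]], rot=[[0,0,0],[0,0,0],[0,0,0],[0,0,0],[0,0,0]])

```text
time_s: 41.85
tool_pos: [0.5308, -0.2225, -0.0075]
tcp_rot: [-3.139, -0.003, 1.905]
ft_force: [0.2, -0.9, -0.3]
finger_gap: 0.0727
finger_force: 0.0
```

Emit:
step_arm(travel=[[0,0,0],[0,0,0],[0,0,0],[0,0,0],[0,0,0]], rot=[[0,0,0],[0,0,0],[0,0,0],[0,0,0],[0,0,0]], gripper=-1)

```text
time_s: 42.35
tool_pos: [0.5324, -0.2233, -0.0043]
tcp_rot: [3.141, 0.001, 1.905]
ft_force: [1.0, -1.0, -1.3]
finger_gap: 0.0544
finger_force: 37.1
```

Emit:
step_arm(travel=[[0,0,-20],[0,0,-60],[0,0,-100],[0,0,-114],[0,0,-114]], rot=[[0,0,0],[0,0,0],[0,0,0],[0,0,0],[0,0,0]])

```text
time_s: 42.85
tool_pos: [0.533, -0.2235, 0.1112]
tcp_rot: [3.139, 0.003, 1.905]
ft_force: [0.3, 0.3, -1.5]
finger_gap: 0.055
finger_force: 37.5
```

Emit:
step_arm(travel=[[44,21,0],[88,42,0],[132,63,0],[176,84,0],[220,105,0]], rot=[[0,0,0],[0,0,0],[0,0,0],[0,0,0],[0,0,0]])

```text
time_s: 43.35
tool_pos: [0.5582, 0.0211, 0.1071]
tcp_rot: [-3.139, -0.001, 1.905]
ft_force: [0.3, -0.1, -0.7]
finger_gap: 0.0547
finger_force: 37.5
```

Emit:
step_arm(travel=[[44,21,0],[88,42,0],[132,63,0],[176,84,0],[178,87,0]], rot=[[0,0,0],[0,0,0],[0,0,0],[0,0,0],[0,0,0]])

```text
time_s: 43.85
tool_pos: [0.5817, 0.2206, 0.1065]
tcp_rot: [-3.139, -0.001, 1.91]
ft_force: [-0.0, -0.4, -1.4]
finger_gap: 0.0549
finger_force: 37.6
```

Emit:
step_arm(travel=[[0,0,0],[0,0,0],[0,0,0],[0,0,0]], rot=[[0,0,0],[0,0,0],[0,0,0],[0,0,0]])

```text
time_s: 44.25
tool_pos: [0.5831, 0.2147, 0.109]
tcp_rot: [-3.141, 0.0, 1.903]
ft_force: [-0.7, 0.6, -1.4]
finger_gap: 0.0552
finger_force: 37.6
```

```bash
python3 look.py red .1;  python3 -c "
from h import *
tins()" | grep -v px.*39
```

```text
t 44.25 rackXY [46.7 32. ] z 109.0 rpy [-179.99    0.    109.05] gap 55.2 ff 37.6 q6 -0.04
red 15651 [322. 123.] [46.1 89.6] travel dx,dy [57.6 -0.6]
red 17188 [321. 293.] [ 45.  -14.1] travel dx,dy [-46.1  -1.7]
scene red 247 [-1317.    71.] px [598.   9.]
scene red 223 [-202. -472.] px [273. 133.]
scene red 265 [-20.  28.] px [408. 276.]
scene green 275 [ -59. -101.] px [364. 234.]
scene green 339 [ -4. -78.] px [360. 257.]
scene green 190 [-53. -48.] px [384. 247.]
side red 182 [-198. -476.] px [388. 153.]
side red 399 [114. -64.] px [241. 222.]
side green 124 [ -91. -455.] px [354. 151.]
side green 87 [ -30. -433.] px [333. 151.]
side green 634 [ 131. -262.] px [265. 174.]
```

Emit:
step_arm(travel=[[1,0,30],[1,0,65],[1,0,93],[1,0,93],[1,0,93]], rot=[[0,0,0],[0,0,0],[0,0,0],[0,0,0],[0,0,0]])

```text
time_s: 45.0
tool_pos: [0.583, 0.2168, 0.0169]
tcp_rot: [3.141, 0.0, 1.905]
ft_force: [-0.3, -0.4, -0.9]
finger_gap: 0.0548
finger_force: 37.6
```

Emit:
step_arm(travel=[[0,0,3],[0,0,6],[0,0,6],[0,0,6],[0,0,6]], rot=[[0,0,0],[0,0,0],[0,0,0],[0,0,0],[0,0,0]])

```text
time_s: 45.5
tool_pos: [0.5828, 0.2168, 0.0104]
tcp_rot: [3.141, 0.0, 1.905]
ft_force: [-0.1, -0.8, -1.3]
finger_gap: 0.0552
finger_force: 37.6
```

Emit:
step_arm(travel=[[0,0,0],[0,0,0],[0,0,0],[0,0,0],[0,0,0]], rot=[[0,0,0],[0,0,0],[0,0,0],[0,0,0],[0,0,0]], gripper=0.7)

```text
time_s: 46.0
tool_pos: [0.5827, 0.2167, 0.0101]
tcp_rot: [-3.142, 0.0, 1.905]
ft_force: [1.0, -0.7, 0.2]
finger_gap: 0.0727
finger_force: 0.0
```

Emit:
step_arm(travel=[[0,0,-20],[0,0,-60],[0,0,-100],[0,0,-139],[0,0,-139]], rot=[[0,0,0],[0,0,0],[0,0,0],[0,0,0],[0,0,0]])

```text
time_s: 46.5
tool_pos: [0.5848, 0.2175, 0.1552]
tcp_rot: [3.132, 0.0, 1.905]
ft_force: [0.3, -0.8, 0.3]
finger_gap: 0.0725
finger_force: 0.0
```

Emit:
step_arm(travel=[[-42,-21,0],[-84,-42,0],[-126,-63,0],[-168,-84,0],[-210,-105,0]], rot=[[0,0,0],[0,0,0],[0,0,0],[0,0,0],[0,0,0]])

```text
time_s: 47.0
tool_pos: [0.5516, -0.0178, 0.1486]
tcp_rot: [-3.141, -0.0, 1.905]
ft_force: [0.7, -0.4, 0.1]
finger_gap: 0.0726
finger_force: 0.0
```

Emit:
step_arm(travel=[[-42,-21,0],[-84,-42,0],[-126,-63,0],[-168,-84,0],[-210,-105,0]], rot=[[0,0,0],[0,0,0],[0,0,0],[0,0,0],[0,0,0]])

```text
time_s: 47.5
tool_pos: [0.5213, -0.2507, 0.1486]
tcp_rot: [-3.141, -0.0, 1.905]
ft_force: [1.3, 0.0, -0.2]
finger_gap: 0.0723
finger_force: 0.0
```

Emit:
step_arm(travel=[[-42,-21,0],[-83,-38,0],[-83,-38,0],[-83,-38,0],[-83,-38,0]], rot=[[0,0,0],[0,0,0],[0,0,0],[0,0,0],[0,0,0]])

```text
time_s: 48.0
tool_pos: [0.5134, -0.3387, 0.1487]
tcp_rot: [-3.141, -0.001, 1.906]
ft_force: [0.9, -0.3, -0.7]
finger_gap: 0.0723
finger_force: 0.0
```

Emit:
step_arm(travel=[[0,0,0],[0,0,0]], rot=[[0,0,0],[0,0,0]])

```text
time_s: 48.2
tool_pos: [0.5137, -0.3388, 0.1493]
tcp_rot: [3.141, 0.0, 1.906]
ft_force: [-0.9, -0.7, -0.0]
finger_gap: 0.0727
finger_force: 0.0
```

```bash
python3 look.py red .055; python3 -c "
from h import *
tins()" | grep -v px.*39
```

```text
t 48.20 rackXY [-202.7 -467. ] z 149.3 rpy [1.7999e+02 1.0000e-02 1.0922e+02] gap 72.7 ff 0.0 q6 -0.98
red 3158 [324. 187.] [-202.1 -467.9] travel dx,dy [-0.9  0.5]
scene red 223 [-202. -472.] px [273. 133.]
scene green 270 [ -59. -101.] px [364. 234.]
side red 183 [-199. -476.] px [388. 153.]
```

Emit:
step_arm(travel=[[-2,0,40],[-2,0,80],[-2,0,120],[-2,0,145],[-2,0,154]], rot=[[0,0,0],[0,0,0],[0,0,0],[0,0,0],[0,0,0]])

```text
time_s: 48.95
tool_pos: [0.5128, -0.3407, -0.0077]
tcp_rot: [-3.139, -0.003, 1.905]
ft_force: [0.2, -0.3, 0.4]
finger_gap: 0.0728
finger_force: 0.0
```

Emit:
step_arm(travel=[[0,0,0],[0,0,0],[0,0,0],[0,0,0],[0,0,0]], rot=[[0,0,0],[0,0,0],[0,0,0],[0,0,0],[0,0,0]], gripper=-1)

```text
time_s: 49.45
tool_pos: [0.5142, -0.3418, -0.0042]
tcp_rot: [3.141, 0.001, 1.905]
ft_force: [-0.2, 0.2, -1.0]
finger_gap: 0.0547
finger_force: 37.1
```

Emit:
step_arm(travel=[[0,0,-20],[0,0,-60],[0,0,-100],[0,0,-114],[0,0,-114]], rot=[[0,0,0],[0,0,0],[0,0,0],[0,0,0],[0,0,0]])

```text
time_s: 49.95
tool_pos: [0.5148, -0.3422, 0.1113]
tcp_rot: [3.139, 0.003, 1.905]
ft_force: [-0.1, 0.6, -2.4]
finger_gap: 0.0545
finger_force: 37.5
```

Emit:
step_arm(travel=[[44,19,0],[88,38,0],[132,57,0],[176,76,0],[220,95,0]], rot=[[0,0,0],[0,0,0],[0,0,0],[0,0,0],[0,0,0]])

```text
time_s: 50.45
tool_pos: [0.5305, -0.1006, 0.1071]
tcp_rot: [-3.139, -0.002, 1.905]
ft_force: [0.5, -0.2, -1.2]
finger_gap: 0.0551
finger_force: 37.5
```

Emit:
step_arm(travel=[[44,19,0],[88,38,0],[132,57,0],[176,76,0],[220,95,0]], rot=[[0,0,0],[0,0,0],[0,0,0],[0,0,0],[0,0,0]])

```text
time_s: 50.95
tool_pos: [0.5482, 0.1382, 0.1071]
tcp_rot: [-3.139, -0.0, 1.905]
ft_force: [0.7, -0.1, -1.6]
finger_gap: 0.0546
finger_force: 37.5
```

Emit:
step_arm(travel=[[44,19,0],[88,38,0],[124,58,0],[124,58,0],[124,58,0]], rot=[[0,0,0],[0,0,0],[0,0,0],[0,0,0],[0,0,0]])

```text
time_s: 51.45
tool_pos: [0.5624, 0.2727, 0.1067]
tcp_rot: [-3.138, 0.0, 1.906]
ft_force: [-0.2, -1.0, -0.4]
finger_gap: 0.0547
finger_force: 37.6
```

Emit:
step_arm(travel=[[0,0,0],[0,0,0],[0,0,0],[0,0,0]], rot=[[0,0,0],[0,0,0],[0,0,0],[0,0,0]])

```text
time_s: 51.85
tool_pos: [0.5635, 0.2719, 0.1092]
tcp_rot: [3.141, -0.0, 1.904]
ft_force: [-0.5, -0.9, -0.0]
finger_gap: 0.0546
finger_force: 37.6
```

```bash
python3 look.py red .1;  python3 -c "
from h import *
tins()" | grep -v px.*39
```

```text
t 51.85 rackXY [47.2 92.5] z 109.2 rpy [179.99  -0.   109.09] gap 54.6 ff 37.6 q6 0.06
red 5761 [322. 168.] [ 46.2 125.9] travel dx,dy [33.4 -1. ]
red 17262 [321. 293.] [45.5 46.5] travel dx,dy [-46.   -1.7]
scene red 223 [-18. 102.] px [441. 295.]
scene green 267 [ -59. -101.] px [365. 234.]
scene green 339 [-42. 118.] px [454. 290.]
side red 450 [115.  10.] px [227. 243.]
side green 248 [ 118. -220.] px [263. 184.]
```

Emit:
step_arm(travel=[[3,-1,0],[3,-1,30],[3,-1,65],[3,-1,93],[3,-1,93]], rot=[[0,0,0],[0,0,0],[0,0,0],[0,0,0],[0,0,0]])

```text
time_s: 52.6
tool_pos: [0.5594, 0.2744, 0.0124]
tcp_rot: [-3.135, 0.0, 1.905]
ft_force: [0.8, 0.4, -0.5]
finger_gap: 0.0545
finger_force: 37.7
```

Emit:
step_arm(travel=[[0,0,3],[0,0,6],[0,0,6],[0,0,6],[0,0,6]], rot=[[0,0,0],[0,0,0],[0,0,0],[0,0,0],[0,0,0]])

```text
time_s: 53.1
tool_pos: [0.5617, 0.2751, 0.0107]
tcp_rot: [3.141, -0.0, 1.905]
ft_force: [-0.2, -0.1, -0.6]
finger_gap: 0.0548
finger_force: 37.7
```

Emit:
step_arm(travel=[[0,0,0],[0,0,0],[0,0,0],[0,0,0],[0,0,0]], rot=[[0,0,0],[0,0,0],[0,0,0],[0,0,0],[0,0,0]], gripper=0.7)

```text
time_s: 53.6
tool_pos: [0.5614, 0.275, 0.0101]
tcp_rot: [-3.142, -0.0, 1.905]
ft_force: [0.2, -0.5, 0.0]
finger_gap: 0.0727
finger_force: 0.0
```

Emit:
step_arm(travel=[[0,0,-20],[0,0,-60],[0,0,-100],[0,0,-140],[0,0,-180]], rot=[[0,0,0],[0,0,0],[0,0,0],[0,0,0],[0,0,0]])

```text
time_s: 54.1
tool_pos: [0.5612, 0.2749, 0.1918]
tcp_rot: [3.142, -0.0, 1.905]
ft_force: [1.0, 0.9, -0.0]
finger_gap: 0.073
finger_force: 0.0
```

Emit:
step_arm(travel=[[-30,-15,-40],[-60,-30,-80],[-95,-46,-120],[-95,-46,-120],[-95,-46,-120]], rot=[[0,0,0],[0,0,0],[0,0,0],[0,0,0],[0,0,0]])

```text
time_s: 54.6
tool_pos: [0.5494, 0.1694, 0.3114]
tcp_rot: [3.139, 0.0, 1.903]
ft_force: [0.8, 1.5, -0.7]
finger_gap: 0.073
finger_force: 0.0
```

Emit:
step_arm(travel=[[0,0,0],[0,0,0],[0,0,0],[0,0,0]], rot=[[0,0,0],[0,0,0],[0,0,0],[0,0,0]])

```text
time_s: 55.0
tool_pos: [0.549, 0.1707, 0.3093]
tcp_rot: [-3.14, -0.0, 1.906]
ft_force: [-0.0, -0.4, -0.3]
finger_gap: 0.0726
finger_force: 0.0
```

```bash
python3 over.py pics/w2.png
python3 - <<'E'
from h import *
state()
im=cv2.imread("pics/w2.png"); K,_=pose("wrist"); P=np.load("wp.npy")
h=cv2.cvtColor(im,cv2.COLOR_BGR2HSV);H,S,V=h[...,0],h[...,1],h[...,2]
bl=[b for b in blobs(masks(im)["blue"],60)]
for b in bl: print("blue",b[0],b[1].round(0),cast(K,P,b[1],.018).round(4))
E
```

```text
55.05 [0.549  0.1706 0.3095] [-3.141 -0.     1.905]
red 10880 [359. 138.] [327  42  67 208] [0.585 0.202]
green 4742 [291. 133.] [251  42  67 203] [0.504 0.181]
green 1140 [280.  70.] [262  50  37  40] [0.47  0.246]
green 1034 [283. 127.] [265 108  36  38] [0.493 0.185]
green 896 [284. 180.] [268 164  34  34] [0.515 0.121]
green 769 [285. 229.] [269 215  33  30] [0.536 0.057]
green 901 [409. 344.] [396 309  28  65] [ 0.764 -0.058]
blue 273 [311. 363.] [302 352  19  22] [ 0.638 -0.137]
t 55.05 rackXY [-0.1  1.7] z 309.5 rpy [-1.7995e+02 -1.0000e-02  1.0917e+02] gap 72.8 ff 0.0 q6 -0.10
blue 273 [311. 363.] [ 0.6483 -0.1693  0.018 ]
```

View pics/w2.png

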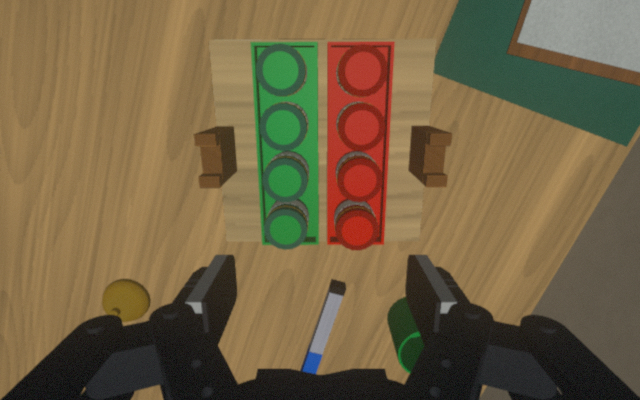

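The view from above shows all eight tins standing in their own trays: green at column ~284, red at column ~360. The bar is untouched, with its sleeve at (311,363). Next I'll refine the rack centre and check how close the bottle is to the bar.

```bash
cp wp.npy wp2.npy
python3 - <<'E'
from h import *
im=cv2.imread("pics/w2.png"); K,_=pose("wrist"); P=np.load("wp2.npy")
h=cv2.cvtColor(im,cv2.COLOR_BGR2HSV);H,S,V=h[...,0].astype(int),h[...,1],h[...,2]
bw=((H>5)&(H<18)&(V<125)&(S>100)).astype(np.uint8); bw[:,255:395]=0; bw[:110]=0; bw[205:]=0; bw[:,:180]=0; bw[:,470:]=0
for b in blobs(bw,100):
    x,y,w,hh=b[2]; print("post",b[0],b[2],"top edges X at .098:",[rk(cast(K,P,(u,y+hh/2),.098)).round(1) for u in(x,x+w)],"Y:",[rk(cast(K,P,(x+w/2,v),.098)).round(1)[1] for v in(y,y+hh)])
m=masks(im)
for k in("red","green"):
    b=max(blobs(m[k],3000),key=lambda b:b[0]); x,y,w,hh=b[2]
    c=cv2.findContours((m[k]>0).astype(np.uint8)[:260],cv2.RETR_EXTERNAL,cv2.CHAIN_APPROX_NONE)[0]
    c=max(c,key=cv2.contourArea)[:,0]; w=np.array([rk(cast(K,P,q,.034)) for q in c],np.float32); print(k,cv2.minAreaRect(w))
K,P=pose("scene"); print("bottle",cast(K,P,(217,228),0).round(3),"mug",cast(K,P,(245,280),0).round(3))
K,P=pose("side"); print("bottle",cast(K,P,(297,160),0).round(3),"mug",cast(K,P,(262,186),0).round(3))
E
```

```text
post 1441 [194 126  39  62] top edges X at .098: [array([-145.4,    4.8]), array([-101.3,    4.6])] Y: [np.float64(39.1), np.float64(-31.6)]
post 2052 [408 126  44  61] top edges X at .098: [array([96.2,  4.3]), array([145.8,   4.1])] Y: [np.float64(38.1), np.float64(-31.4)]
red ((45.76399230957031, -4.3314208984375), (271.171142578125, 79.45886993408203), 89.84056854248047)
green ((-46.56990051269531, -0.0897216796875), (263.46331787109375, 79.5079345703125), 89.78681182861328)
bottle [ 0.772 -0.191  0.   ] mug [ 0.788 -0.031  0.   ]
bottle [ 0.771 -0.197  0.   ] mug [ 0.774 -0.031  0.   ]
```

Emit:
step_arm(travel=[[-45,-3,20],[-90,-6,40],[-135,-9,60],[-180,-12,80],[-225,-14,90]], rot=[[0,0,0],[0,0,0],[0,0,0],[0,0,0],[0,0,0]])

```text
time_s: 55.55
tool_pos: [0.6094, -0.0486, 0.2181]
tcp_rot: [-3.14, -0.001, 1.905]
ft_force: [-0.0, 1.0, -0.4]
finger_gap: 0.0729
finger_force: 0.0
```

Emit:
step_arm(travel=[[-45,-3,20],[-90,-5,40],[-135,-7,60],[-135,-7,70],[-135,-7,70]], rot=[[0,0,0.1],[0,0,0.2],[0,0,0.286],[0,0,0.286],[0,0,0.286]])

```text
time_s: 56.05
tool_pos: [0.6465, -0.1772, 0.1476]
tcp_rot: [-3.138, -0.002, 1.618]
ft_force: [0.2, 1.3, 0.0]
finger_gap: 0.0725
finger_force: 0.0
```

Emit:
step_arm(travel=[[0,0,0],[0,0,0],[0,0,0],[0,0,0],[0,0,0]], rot=[[0,0,0],[0,0,0],[0,0,0],[0,0,0],[0,0,0]], gripper=0.1)

```text
time_s: 56.55
tool_pos: [0.6474, -0.1765, 0.1505]
tcp_rot: [3.141, 0.0, 1.619]
ft_force: [0.8, 0.2, 0.3]
finger_gap: 0.0468
finger_force: 0.0
```

```bash
cat > bar.py <<'E'
from h import *
import sys
z=float(sys.argv[1]); f=sys.argv[2]
o,_=state(); K,P=pose("wrist"); im=eyes.get_image("wrist"); cv2.imwrite(f,im)
Rt=R.from_euler("xyz",o["tcp_rot"]).as_matrix(); P0=o["tool_pos"]
tl=lambda uv:(Rt.T@(cast(K,P,uv,z)-P0))[:2]*1000
for b in blobs(masks(im)["blue"],150):
    c=cv2.findContours(b[3].astype(np.uint8),cv2.RETR_EXTERNAL,cv2.CHAIN_APPROX_NONE)[0][0][:,0]
    w=np.array([tl(q) for q in c],np.float32); print("blue",b[0],b[1].round(0),b[2],"tool xy",tl(b[1]).round(1),cv2.minAreaRect(w))
E
python3 bar.py .019 pics/b1.png
```

```text
t 56.55 rackXY [ -22.6 -358.3] z 150.5 rpy [1.7997e+02 1.0000e-02 9.2780e+01] gap 46.8 ff 0.0 q6 -0.37
blue 1441 [324. 173.] [313 142  24  63] tool xy [2.  1.6] ((0.9148063659667969, 1.7086153030395508), (57.981082916259766, 21.103042602539062), 0.03825978934764862)
blue 3003 [587. 312.] [548 281  74  60] tool xy [-145.5  274.2] ((-145.76971435546875, 273.9408874511719), (67.34844207763672, 70.93193817138672), 41.66642379760742)
```

View pics/b1.png

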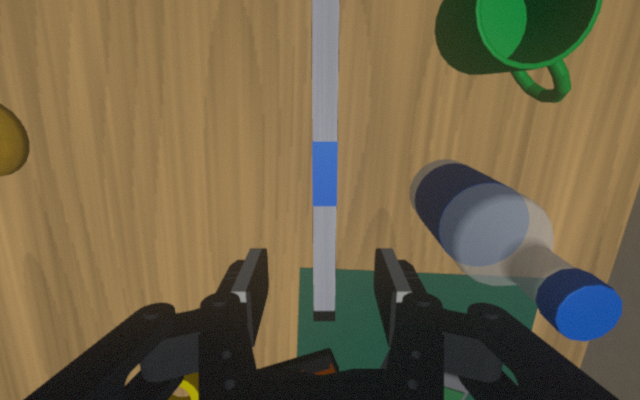

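The bar is square with the tool: sleeve at (324,173), and the bottle at (490,215) is clear of the fingers. I'll descend and feel for the counter.

Emit:
step_arm(travel=[[1,2,40],[1,2,80],[1,2,120],[1,2,145],[1,2,145]], rot=[[0,0,0],[0,0,0],[0,0,0],[0,0,0],[0,0,0]])

```text
time_s: 57.1
tool_pos: [0.6472, -0.175, 0.0011]
tcp_rot: [-3.136, -0.002, 1.619]
ft_force: [-0.1, -0.7, 0.4]
finger_gap: 0.047
finger_force: 0.0
```

Emit:
step_arm(travel=[[0,0,0],[0,0,5],[0,0,10],[0,0,15],[0,0,15]], rot=[[0,0,0],[0,0,0],[0,0,0],[0,0,0],[0,0,0]])

```text
time_s: 57.6
tool_pos: [0.6489, -0.1756, -0.0105]
tcp_rot: [-3.141, -0.0, 1.619]
ft_force: [1.0, -0.1, 0.1]
finger_gap: 0.0473
finger_force: 0.0
```

Emit:
step_arm(travel=[[0,0,2],[0,0,5],[0,0,8],[0,0,8],[0,0,8]], rot=[[0,0,0],[0,0,0],[0,0,0],[0,0,0],[0,0,0]])

```text
time_s: 58.1
tool_pos: [0.6492, -0.1757, -0.018]
tcp_rot: [-3.141, -0.0, 1.619]
ft_force: [-0.3, -0.4, -0.5]
finger_gap: 0.0466
finger_force: 0.0
```

Emit:
step_arm(travel=[[0,0,3],[0,0,6],[0,0,6],[0,0,6]], rot=[[0,0,0],[0,0,0],[0,0,0],[0,0,0]])

```text
time_s: 58.5
tool_pos: [0.6492, -0.1757, -0.0241]
tcp_rot: [-3.141, -0.0, 1.619]
ft_force: [-0.5, -0.4, 0.7]
finger_gap: 0.0468
finger_force: 0.0
```

Emit:
step_arm(travel=[[0,0,2],[0,0,4],[0,0,4],[0,0,4]], rot=[[0,0,0],[0,0,0],[0,0,0],[0,0,0]])

```text
time_s: 58.9
tool_pos: [0.6492, -0.1757, -0.028]
tcp_rot: [-3.141, -0.0, 1.619]
ft_force: [0.7, 0.1, 0.1]
finger_gap: 0.0472
finger_force: 0.0
```

Emit:
step_arm(travel=[[0,0,2],[0,0,4],[0,0,4],[0,0,4]], rot=[[0,0,0],[0,0,0],[0,0,0],[0,0,0]])

```text
time_s: 59.3
tool_pos: [0.6492, -0.1757, -0.032]
tcp_rot: [-3.141, -0.0, 1.619]
ft_force: [-0.6, 0.0, -0.4]
finger_gap: 0.0474
finger_force: 0.0
```

Emit:
step_arm(travel=[[0,0,2],[0,0,4],[0,0,4],[0,0,4]], rot=[[0,0,0],[0,0,0],[0,0,0],[0,0,0]])

```text
time_s: 59.7
tool_pos: [0.6492, -0.1757, -0.036]
tcp_rot: [-3.141, -0.0, 1.619]
ft_force: [1.2, -0.4, -0.2]
finger_gap: 0.0471
finger_force: 0.0
```

Emit:
step_arm(travel=[[0,0,2],[0,0,3],[0,0,3],[0,0,3]], rot=[[0,0,0],[0,0,0],[0,0,0],[0,0,0]])

```text
time_s: 60.1
tool_pos: [0.6492, -0.1757, -0.039]
tcp_rot: [-3.142, -0.0, 1.619]
ft_force: [-0.2, -0.2, -0.6]
finger_gap: 0.0468
finger_force: 0.0
```

Emit:
step_arm(travel=[[0,0,0],[0,0,0],[0,0,0],[0,0,0],[0,0,0]], rot=[[0,0,0],[0,0,0],[0,0,0],[0,0,0],[0,0,0]], gripper=-1, newtons=50)

```text
time_s: 60.6
tool_pos: [0.6494, -0.1758, -0.0386]
tcp_rot: [3.141, 0.0, 1.619]
ft_force: [-0.9, 0.4, 4.5]
finger_gap: 0.0208
finger_force: 50.8
```

```bash
python3 bar.py .019 pics/b2.png
```

```text
t 60.60 rackXY [ -20.4 -358.3] z -38.6 rpy [1.7997e+02 1.0000e-02 9.2750e+01] gap 20.8 ff 50.8 q6 -0.37
blue 7509 [321. 280.] [291 215  60 135] tool xy [ 1.4 -1.6] ((-1.321371078491211, -1.5681190490722656), (60.8840217590332, 23.468122482299805), 0.04718327522277832)
```

Bar gripped: gap 20.8 mm, 51 N. Lifting it, then carrying it to the rack and turning it.

Emit:
step_arm(travel=[[0,0,-10],[0,0,-40],[0,0,-75],[0,0,-110],[0,0,-139]], rot=[[0,0,0],[0,0,0],[0,0,0],[0,0,0],[0,0,0]])

```text
time_s: 61.15
tool_pos: [0.6493, -0.1757, 0.1025]
tcp_rot: [3.141, 0.0, 1.619]
ft_force: [1.0, 0.1, -2.4]
finger_gap: 0.0206
finger_force: 49.5
```

Emit:
step_arm(travel=[[20,-5,0],[55,-13,0],[95,-22,0],[135,-32,0],[175,-42,0]], rot=[[0,0,0],[0,0,0],[0,0,0],[0,0,0],[0,0,0]])

```text
time_s: 61.65
tool_pos: [0.598, -0.0015, 0.1003]
tcp_rot: [-3.141, -0.0, 1.619]
ft_force: [0.2, 0.1, -0.8]
finger_gap: 0.0208
finger_force: 49.6
```

Emit:
step_arm(travel=[[40,-10,0],[80,-20,0],[120,-29,0],[155,-37,0],[174,-41,0]], rot=[[0,0,0],[0,0,0],[0,0,0],[0,0,0],[0,0,0]])

```text
time_s: 62.15
tool_pos: [0.5484, 0.1713, 0.1004]
tcp_rot: [-3.141, -0.0, 1.621]
ft_force: [-0.6, -0.8, -1.0]
finger_gap: 0.0209
finger_force: 49.5
```

Emit:
step_arm(travel=[[0,0,0],[0,0,0],[0,0,0],[0,0,0],[0,0,0]], rot=[[0,0,0.06],[0,0,0.18],[0,0,0.3],[0,0,0.42],[0,0,0.54]])

```text
time_s: 62.65
tool_pos: [0.5493, 0.1689, 0.1003]
tcp_rot: [-3.141, 0.0, 1.074]
ft_force: [0.1, -0.1, -1.0]
finger_gap: 0.0207
finger_force: 49.5
```

Emit:
step_arm(travel=[[0,0,0],[0,0,0],[0,0,0],[0,0,0],[0,0,0]], rot=[[0,0,0.12],[0,0,0.24],[0,0,0.36],[0,0,0.48],[0,0,0.6]])

```text
time_s: 63.15
tool_pos: [0.5493, 0.1688, 0.1003]
tcp_rot: [-3.141, 0.0, 0.474]
ft_force: [0.0, 0.2, -1.8]
finger_gap: 0.0214
finger_force: 49.5
```

Emit:
step_arm(travel=[[0,0,0],[0,0,0],[0,0,0],[0,0,0],[0,0,0]], rot=[[0,0,0.1],[0,0,0.142],[0,0,0.142],[0,0,0.142],[0,0,0.142]])

```text
time_s: 63.65
tool_pos: [0.5495, 0.1689, 0.1002]
tcp_rot: [-3.142, 0.0, 0.338]
ft_force: [-0.2, -0.8, -2.1]
finger_gap: 0.021
finger_force: 49.5
```

```bash
python3 bar.py .158 pics/b3.png
python3 - <<'E'
from h import *
for n in("scene","side"):
    K,P=pose(n); im=eyes.get_image(n); cv2.imwrite(f"pics/{n}3.png",im)
    for b in blobs(masks(im)["blue"],30): print(n,b[0],b[1].round(0),rk(cast(K,P,b[1],.15)).round(1))
E
```

```text
t 63.65 rackXY [-0.2 -0. ] z 100.2 rpy [-180.      0.     19.36] gap 21.0 ff 49.5 q6 1.47
blue 7650 [321. 280.] [291 215  61 135] tool xy [0.5 0.1] ((-2.3034610748291016, 0.1289691925048828), (60.77707290649414, 23.57303810119629), 0.03293940797448158)
scene 141 [201. 171.] [  59.8 -449.5]
scene 252 [395. 249.] [ 1.5 -3.9]
scene 4885 [600. 369.] [ 17.  366.7]
side 125 [276. 222.] [-13.8  -3.6]
side 58 [204. 397.] [-45.3 366.2]
```

Emit:
step_arm(travel=[[1,0,10],[1,0,20],[1,0,30],[1,0,40],[1,0,46]], rot=[[0,0,0],[0,0,0],[0,0,0],[0,0,0],[0,0,0]])

```text
time_s: 64.3
tool_pos: [0.55, 0.1691, 0.0526]
tcp_rot: [-3.141, 0.002, 0.337]
ft_force: [-0.7, 0.2, -1.4]
finger_gap: 0.021
finger_force: 49.5
```

Emit:
step_arm(travel=[[0,0,3],[0,0,6],[0,0,8],[0,0,9],[0,0,9]], rot=[[0,0,0],[0,0,0],[0,0,0],[0,0,0],[0,0,0]])

```text
time_s: 64.8
tool_pos: [0.5506, 0.1692, 0.0452]
tcp_rot: [-3.142, -0.0, 0.337]
ft_force: [-0.3, 0.3, -1.5]
finger_gap: 0.0208
finger_force: 49.5
```

Emit:
step_arm(travel=[[0,0,1],[0,0,1],[0,0,2],[0,0,2],[0,0,2]], rot=[[0,0,0],[0,0,0],[0,0,0],[0,0,0],[0,0,0]])

```text
time_s: 65.3
tool_pos: [0.5507, 0.1693, 0.0433]
tcp_rot: [3.142, -0.0, 0.337]
ft_force: [-1.4, 0.6, 1.9]
finger_gap: 0.0211
finger_force: 49.9
```

```bash
python3 bar.py .102 pics/b4.png
python3 - <<'E'
from h import *
t=[]
for n,(x,y,w,h) in (("scene",(320,190,160,180)),("side",(190,200,160,130))):
    im=eyes.get_image(n); c=im[y:y+h,x:x+w]; t.append(cv2.resize(c,(400,int(400*h/w)),interpolation=cv2.INTER_CUBIC))
H=max(a.shape[0] for a in t); t=[cv2.copyMakeBorder(a,0,H-a.shape[0],0,0,cv2.BORDER_CONSTANT) for a in t]
cv2.imwrite("pics/seat.png",np.hstack(t))
E
```

```text
t 65.30 rackXY [ 1.  -0.1] z 43.3 rpy [ 1.80e+02 -2.00e-02  1.93e+01] gap 21.1 ff 49.9 q6 1.47
blue 7596 [321. 280.] [291 215  61 135] tool xy [1.  0.1] ((-1.7873306274414062, 0.07990837097167969), (23.25684928894043, 60.40372848510742), 89.88477325439453)
```

View pics/seat.png

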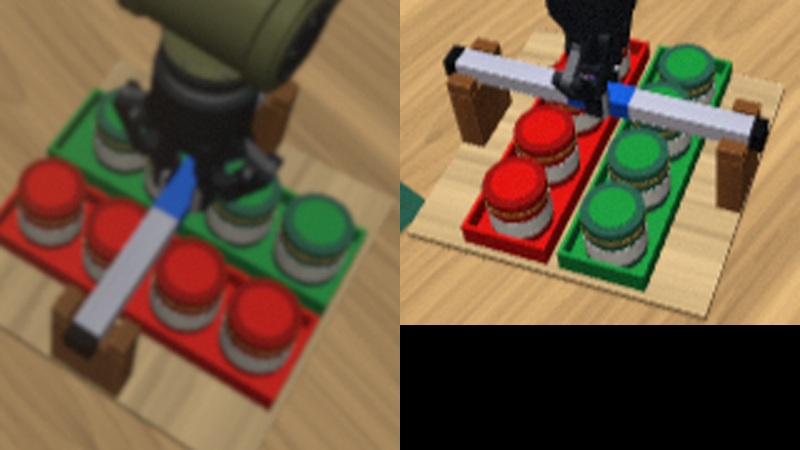

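The bar lies in the notches of both posts: left post end at (85,335) in the scene crop, both ends at (455,60) and (755,130) in the side crop. Contact force is light. Releasing and lifting straight up.

Emit:
step_arm(travel=[[0,0,0],[0,0,0],[0,0,0],[0,0,0],[0,0,0]], rot=[[0,0,0],[0,0,0],[0,0,0],[0,0,0],[0,0,0]], gripper=0.1)

```text
time_s: 65.95
tool_pos: [0.5505, 0.1692, 0.043]
tcp_rot: [3.142, 0.0, 0.337]
ft_force: [-0.2, -0.8, 1.2]
finger_gap: 0.0469
finger_force: 0.0
```

Emit:
step_arm(travel=[[0,0,-10],[0,0,-30],[0,0,-60],[0,0,-100],[0,0,-140]], rot=[[0,0,0],[0,0,0],[0,0,0],[0,0,0],[0,0,0]])

```text
time_s: 66.45
tool_pos: [0.5502, 0.1692, 0.1852]
tcp_rot: [-3.142, -0.0, 0.337]
ft_force: [0.3, -0.7, 0.2]
finger_gap: 0.0469
finger_force: 0.0
```

Emit:
step_arm(travel=[[0,0,-45],[0,0,-90],[0,0,-135],[0,0,-160],[0,0,-160]], rot=[[0,0,0],[0,0,0],[0,0,0],[0,0,0],[0,0,0]])

```text
time_s: 66.95
tool_pos: [0.551, 0.1693, 0.348]
tcp_rot: [3.141, -0.007, 0.337]
ft_force: [0.6, -0.2, 0.2]
finger_gap: 0.0468
finger_force: 0.0
```

Emit:
step_arm(travel=[[40,0,0],[80,0,0],[80,0,0],[80,0,0],[80,0,0]], rot=[[0,0,0],[0,0,0],[0,0,0],[0,0,0],[0,0,0]])

```text
time_s: 67.45
tool_pos: [0.6254, 0.1955, 0.3437]
tcp_rot: [3.142, -0.001, 0.337]
ft_force: [0.5, 0.7, 0.1]
finger_gap: 0.0468
finger_force: 0.0
```

Run:
```python
from h import *
state(); K,P=pose("wrist"); im=eyes.get_image("wrist"); cv2.imwrite("pics/f.png",im)
h=cv2.cvtColor(im,cv2.COLOR_BGR2HSV);H,S,V=h[...,0],h[...,1],h[...,2]
m=masks(im)
for b in blobs(m["blue"],100):
    c=cv2.findContours(b[3].astype(np.uint8),cv2.RETR_EXTERNAL,cv2.CHAIN_APPROX_NONE)[0][0][:,0]
    print("blue",b[0],b[1].round(0),cv2.minAreaRect(np.array([rk(cast(K,P,q,.102)) for q in c],np.float32)))
# whole bar along the rack centre line, sampled from predicted line at z=.102
def px(X,Y,z): 
    w=RC+M.T@np.array([X,Y])/1000; return proj(K,P,[*w,z])
for X in range(-170,171,4):
    u=px(X,0,.102).round().astype(int)
    if 0<=u[0]<640 and 0<=u[1]<400 and (abs(abs(X)-155)<22): print(X,u,h[u[1],u[0]])
bm=((S<70)&(V>60)).astype(np.uint8)
for b in blobs(bm,300): 
    c=cv2.findContours(b[3].astype(np.uint8),cv2.RETR_EXTERNAL,cv2.CHAIN_APPROX_NONE)[0][0][:,0]
    print("grey",b[0],b[1].round(0),cv2.minAreaRect(np.array([rk(cast(K,P,q,.102)) for q in c],np.float32)))
```

```text
t 67.45 rackXY [80.2 -0.2] z 343.7 rpy [ 1.80e+02 -3.00e-02  1.93e+01] gap 46.8 ff 0.0 q6 1.48
blue 7999 [ 41. 230.] ((-21.202041625976562, 362.2239074707031), (115.7092056274414, 153.59426879882812), 70.64141082763672)
blue 728 [321. 215.] ((-0.0759429931640625, 0.3594341278076172), (22.035606384277344, 57.019020080566406), 89.8651123046875)
-170 [321 328] [ 18 124 166]
-166 [321 326] [ 17 124 164]
-162 [321 323] [ 18 118 166]
-158 [321 321] [ 19 124 162]
-154 [321 318] [18 65 51]
-150 [321 316] [10 44 52]
-146 [321 314] [14 55 51]
-142 [321 311] [120  10 148]
-138 [321 309] [111  12 152]
-134 [321 306] [120  12 153]
134 [320 107] [133  12 153]
138 [320 104] [114   8 152]
142 [320 100] [105  10 149]
146 [320  97] [15 35 72]
150 [320  93] [10 42 73]
154 [320  89] [18 56 78]
158 [320  86] [ 18 114 146]
162 [320  82] [ 17 116 149]
166 [320  78] [ 17 122 140]
170 [320  75] [ 18 117 144]
grey 698 [196.   5.] ((237.79832458496094, 145.33062744140625), (79.51817321777344, 16.50905990600586), 89.8672103881836)
grey 2333 [21. 65.] ((181.375732421875, 342.0809631347656), (59.18407440185547, 5
[... 195 characters left out ...]
03711, -327.66387939453125), (35.5463752746582, 55.09895324707031), 68.9052963256836)
grey 493 [358. 219.] ((-10.280754089355469, -50.50730514526367), (78.20687866210938, 29.03101348876953), 83.18138885498047)
grey 1331 [321. 275.] ((-88.33616638183594, -6.542200088500977), (37.20654296875, 113.8591079711914), 89.44729614257812)
grey 695 [245. 275.] ((-84.7703857421875, 103.15213775634766), (24.892459869384766, 86.39476013183594), 73.39306640625)
grey 705 [396. 275.] ((-85.11715698242188, -103.16564178466797), (86.01464080810547, 25.24616241455078), 16.345354080200195)
grey 4244 [ 31. 359.] ((-243.15931701660156, 410.0574035644531), (127.08777618408203, 144.6242218017578), 74.93968200683594)
```

The bar is centred within 1 mm and square in the notches, and the gripper is well clear. Handing in.

```bash
python3 -c "
from h import *
print(job.sign_off())"
```

```text
the job is handed in; nothing more can be done
None
```

I handed the job in at about 67 s: all eight tins are upright in their own trays, and the bar was laid afterwards, resting in both post notches, centred to about 1 mm and released.

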